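# Sort the loose tenons into the tub and screw its lid on

### The job

Put every sound loose tenon into the round tub, and throw out the faulty ones (too short, too narrow, or with a broken corner) into the plywood scrap tray. When all are sorted, set the lid on the tub so that it rests on top of the thread beside the entry gaps, turn it backwards (anticlockwise) until it drops into the gaps, then screw it clockwise fully down. Leave the slim steel key where it lies.

Things in the scene. Friction and masses are not known exactly. Their poses are not given: they have to be found in the camera images.
- tenon_1_mid (a point): A sound loose tenon, a plain flat beech pin 50 long x 22 wide x 12 mm thick, lying flat on the bench; may be absent; point at its centre, half-way up. x along its length, y across its width, z through its thickness.
- tenon_2_mid (a point): A sound loose tenon, a plain flat beech pin 50 long x 22 wide x 12 mm thick, lying flat on the bench; may be absent; point at its centre, half-way up. x along its length, y across its width, z through its thickness.
- tenon_3_mid (a point): A sound loose tenon, a plain flat beech pin 50 long x 22 wide x 12 mm thick, lying flat on the bench; may be absent; point at its centre, half-way up. x along its length, y across its width, z through its thickness.
- tenon_4_mid (a point): A sound loose tenon, a plain flat beech pin 50 long x 22 wide x 12 mm thick, lying flat on the bench; may be absent; point at its centre, half-way up. x along its length, y across its width, z through its thickness.
- odd_short_mid (a point): A faulty tenon cut too short: 30 x 22 x 12 mm, lying flat; may be absent; point at its centre, half-way up. x along its length, y across its width, z through its thickness.
- odd_chipped_mid (a point): A faulty tenon, 50 x 22 x 12 mm with one corner broken out (the 12 mm wide bite on the +y side takes the last 16 mm at the +x end); may be absent; point at its centre, half-way up. x along its length, y across its width, z through its thickness.
- odd_narrow_mid (a point): A faulty tenon cut too narrow: 50 x 12 x 12 mm; may be absent; point at its centre, half-way up. x along its length, y across its width, z through its thickness.
- tub: Round aluminium tub on a 110 x 110 x 15 mm plywood board, fixed to the bench. Origin: centre of the board's underside; z up. Inner floor 20 mm above it, rim 90 mm. Mouth 74 mm across, neck 82 mm outside, its right-hand three-start thread 93 mm. Three entry gaps in the thread, 36 degrees wide, are centred at 0, 120 and 240 degrees anticlockwise from the tub's x axis.
- tub_gap (a point): Middle of one entry gap on the neck, 44 mm along x and 80 mm up from the tub's origin; frame as the tub's. Clockwise of each gap a thread begins and falls clockwise, closed at its end by a stop. Lugs on top of the threads meet the stops if turned clockwise; turned anticlockwise they climb, then fall 4 to 6 mm into the gaps, and stop 12 degrees past the middle. Turned clockwise from there they run under the threads and down.
- lid_grip (a point): Loose black lid, 105 mm across, 51 mm high, 0.16 kg, at first lying on the bench, grip up. The grip is a bar 80 x 16 mm, 30 mm high, across its flat top; point at the bar's centre, 36 mm above the lid's lower edge, 15 mm above the flat top; x along the bar, z up. Three lugs inside the skirt, ribs outside, at 0, 120, 240 degrees from x; 2 mm play round the neck.
- lid_lug (a point): Lug at the lid's x side (46 mm along x from the bar's centre, 33.5 mm below it), 12 degrees wide. With the lugs 20 to 85 degrees clockwise of the gaps (modulo 120) the lid rests on top of the threads, bar centre 116 to 121 mm above the tub's origin. Dropped into the gaps (within 12 degrees): 114 to 115 mm. Fully down, 45 to 70 degrees clockwise, it lies on the rim: 110 mm. It turns easily.
- scrap_tray: Shallow open plywood tray fixed on the bench, 100 (x) x 140 (y) x 35 mm outside, walls and floor 6 mm; origin at the centre of its underside, z up. Behind it a fixed bundle of upright boards, 98 mm high, runs from x = 0.46 at y = -0.27 to x = 0.535 at y = 0.04 (its front face) and is 90 mm deep: keep the gripper clear of it.
- steel_key_mid (a point): Slim grey steel key, 62 x 12 x 6 mm, lying flat in front of the tenons; not part of the job. Site at its centre, x along it.

How it is judged:
By the outcome, as a careful person would: the job done as asked, in the order asked, and still so for the second after the job is handed in, with the robot touching nothing.
Of tenon_1, tenon_2, tenon_3, tenon_4 only 3 to 4 are there at a start; the rules pass over those that are not, and their reading is None.
Of odd_short, odd_chipped, odd_narrow only 2 to 3 are there at a start; the rules pass over those that are not, and their reading is None.
At some moment in a run one of tenon_1, tenon_2, tenon_3, tenon_4, odd_short, odd_chipped, odd_narrow, lid may be knocked a few centimetres aside while the robot is not near it.
It also fails if it takes over 210 s, if anything falls off the work surface, if the arm or the gripper's body presses on something with over 40 N, if the wrist force passes 120 N, or if a joint passes its speed limit or range.

### The arm

A 6-joint arm with a two-finger parallel gripper is mounted at the origin on a cart in front of the work surface, level with it; the furniture and walls round the work are solid. World frame = base frame: x ahead of the robot, y to its left, z up, the work surface at z = 0. Lengths are in m, angles in degrees, forces in N, time in s.
With the tool pointing down it reaches from about 0.4 to 0.825 m from the base axis. Payload 7 kg.
Tool frame: the origin (TCP) lies on the centre line of the jaws, within the pads' length; the fingertips stand 17 mm ahead of it and the grasp point (between the pads) lies 2 mm behind it; y points along the fingers, z is the direction in which the jaws open and shut, and the axes are right-handed (so a half turn about y gives the same grasp; the last joint's range is limited). The gripper opens to 88 mm and grips with 3 to 60 N. Pads are 19 mm wide; open, the fingers measure 130 mm over their backs; the gripper's body (78 mm by 193 mm) begins 47 mm behind the grasp point.
Start: joints at [80.678, 20.546, 0.682, 0, -70.136, -16.507], TCP at [0.294, 0.608, 0.244] pointing down, gripper open.
Joint ranges: [-176.03, 176.03], [-82.01, 121.73], [-58.28, 71.71], [-173.87, 95.51], [-174.79, -0.11], [-173.66, 173.66]. Speed limits (degrees/s): [136.94, 136.94, 172.46, 180, 180, 180].

### API

Orientations are given as [roll, pitch, yaw] about the fixed x, y, z axes, in that order (R = Rz(yaw) Ry(pitch) Rx(roll)).
In Python, from plant import r, capture, camera_info gives the robot as it stands. The module is installed in compiled form; this text tells all that it offers.
- The arm moves only by the tool apply_moves, never from a script. Its argument "deltas" is a list of rows, each an object of numbers: "tx", "ty", "tz": the shift along the tool's x, y, z in m; "turn": the turn about the tool's y in rad; "gripper": the finger opening in m, from 0 to 0.0876. A call has 1 to 5 rows; each row is the pose to reach, as a shift and turn from the pose commanded when the call began, along the tool's axes at that moment; what a row does not reach only later rows make up. A row lasts 1/10 s, in which the tool goes at most 50 mm and 8.59 degrees, less where a joint would pass 70% of its speed; a pose out of reach is approached as far as the arm can. A call with a gripper value outside its range is refused whole. The fingers move at their own pace and stop on an object; "newtons" is the grip in N (left out, the last holds). Time passes only in rows, so rows that repeat a pose let the fingers close. It gives the time, the measured TCP pose, the force and the opening at its end, in the units of the state.
- r.get_state(): the state, without advancing time (a new reading comes with each control period).
- capture(name): name is "scene" or "top"; returns (picture, depth): 420x560x3 uint8, red, green, blue; 420x560 float32, m along the optical axis (not along the pixel's ray), 0 where there is no reading.
- camera_info(name): a dict with "K" (3x3 intrinsics, pixels), "k1" (the pictures are not rectified: a ray, as slopes to the right and down, at radius r is drawn at 1 + k1 r^2 times it, then the intrinsics apply), "eye" and "orientation" of the camera in the world. Camera axes: x right, y up, looking along -z (the intrinsics and any distortion apply to the point x, -y, -z); pixel columns grow to the right and rows downward; lengths in m; the calibration is good to about 2 mm. A picture is of the moment at which its call begins. camera_info takes no time and is no camera call.
- r.close_job(): hands the job in, once; it reports no verdict.
The state is a dict: "time_s": time; "joints": joint angles; "qd": joint speeds; "joint_torque": joint torques, N m; "tcp_pos": TCP position; "eef_rot": TCP orientation; "contact_force": force on the tool from outside, world axes, zero at the start; "moment": the same for the moment, N m; "gripper_width": finger opening in m.
Only numpy, scipy, OpenCV 4.12 (cv2) and the standard library are available. Lean on these libraries where they do the work, as an engineer would, in place of code of your own. Each camera call takes 0.05 s, during which the arm holds its last target.

## Working session

There is one attempt and no reset: what is moved stays moved. The work goes in short steps, Python scripts to look and compute and a tool call to move; the robot and the scene stay as the last step left them, time stands still between calls to the robot, and variables do not carry over. Pictures are saved under pics/ and viewed, and the job is handed in when it is done.

Besides the shell and the picture viewer there is one more tool, called after "Call:" as name([rows], argument=value, ...), one row to a line, values as JSON. apply_moves: Moves the arm, as the interface text tells. Its arguments: {"type":"object","properties":{"deltas":{"type":"array","items":{"type":"object","properties":{"tx":{"type":"number"},"ty":{"type":"number"},"tz":{"type":"number"},"turn":{"type":"number"},"gripper":{"type":"number"}}}},"newtons":{"type":"number"}},"required":["deltas"]}

```bash
ls; mkdir -p pics; python3 - <<'E'
from plant import r,capture,camera_info
import cv2,numpy as np
print(r.get_state())
for n in ("scene","top"):
    p,d=capture(n); cv2.imwrite(f"pics/{n}0.png",p[:,:,::-1]); np.save(f"pics/{n}0.npy",d); print(camera_info(n))
E
```

```text
pics
{'time_s': 0.0, 'joints': array([ 8.06778872e+01,  2.05894302e+01,  6.33289314e-01, -2.06809355e-02,
       -7.01355568e+01, -1.65077463e+01]), 'qd': array([ 0.03299171, -0.14527506,  0.04540536,  0.07788857,  0.01709941,
        0.02812546]), 'joint_torque': array([ 8.55449780e-04, -5.82713163e+01,  2.93062466e+01,  6.99744925e+00,
        7.11334185e-03, -1.50826386e-04]), 'tcp_pos': array([0.29390559, 0.60713542, 0.24263985]), 'eef_rot': array([-8.99065572e+01,  7.41790113e-03,  1.54163104e+02]), 'contact_force': array([-1.00831367, -0.17688178,  0.16690157]), 'moment': array([0.01399244, 0.03297767, 0.02533539]), 'gripper_width': 0.08771211290212227}
{'K': array([[536.14473994,   0.        , 285.37859257],
       [  0.        , 536.14473994, 208.34673126],
       [  0.        ,   0.        ,   1.        ]]), 'k1': 0.03309842866297377, 'eye': array([0.7094035 , 0.84372777, 1.45312303]), 'orientation': array([ 29.99043993,  -0.33380608, 168.47355039])}
{'K': array([[543.5490867 ,   0.        , 283.64766677],
       [  0.        , 543.5490867 , 198.52136162],
       [  0.        ,   0.        ,   1.        ]]), 'k1': -0.20456581767208654, 'eye': array([0.46255468, 0.03017634, 1.30235172]), 'orientation': array([  4.09153411,   1.33197679, -89.46480917])}
```

View pics/scene0.png

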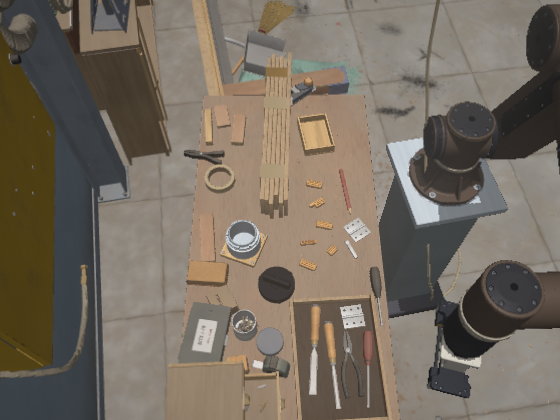

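View pics/top0.png

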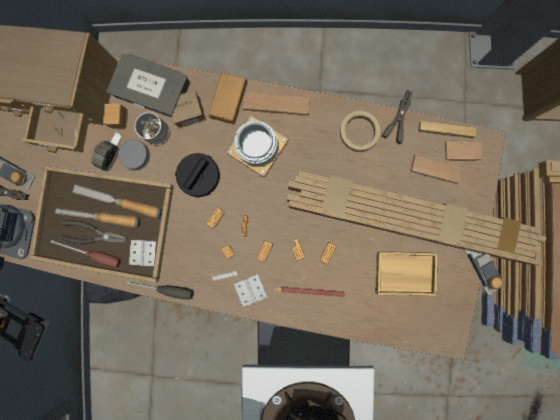

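```bash
cat > h.py <<'E'
import numpy as np,cv2
from scipy.spatial.transform import Rotation as R
from plant import r,capture,camera_info
CI={n:camera_info(n) for n in("scene","top")}
def proj(n,P):
    c=CI[n];M=R.from_euler('xyz',c['orientation'],degrees=True).as_matrix()
    q=(np.asarray(P,float)-c['eye'])@M
    s=np.stack([q[...,0]/-q[...,2],-q[...,1]/-q[...,2]],-1)
    s=s*(1+c['k1']*(s**2).sum(-1,keepdims=True))
    K=c['K'];return s*[K[0,0],K[1,1]]+[K[0,2],K[1,2]]
def ray(n,uv):
    c=CI[n];K=c['K'];M=R.from_euler('xyz',c['orientation'],degrees=True).as_matrix()
    sd=(np.asarray(uv,float)-[K[0,2],K[1,2]])/[K[0,0],K[1,1]];s=sd.copy()
    for _ in range(20): s=sd/(1+c['k1']*(s**2).sum(-1,keepdims=True))
    d=np.stack([s[...,0],-s[...,1],-np.ones(s.shape[:-1])],-1)
    return d@M.T  # times depth
def onz(n,uv,z):
    d=ray(n,uv);e=CI[n]['eye'];return e+d*((z-e[2])/d[...,2])[...,None]
def cloud(n,dep):
    v,u=np.mgrid[:420,:560];return CI[n]['eye']+ray(n,np.stack([u,v],-1))*dep[...,None]
def ortho(n,img,x0,x1,y0,y1,z,res=0.0005):
    # rows: x decreasing down ; cols: y decreasing right (robot view ahead=up,left=left)
    xs=np.arange(x1,x0,-res);ys=np.arange(y1,y0,-res)
    X,Y=np.meshgrid(xs,ys,indexing='ij')
    uv=proj(n,np.stack([X,Y,np.full_like(X,z)],-1)).astype(np.float32)
    return cv2.remap(img,uv[...,0],uv[...,1],cv2.INTER_CUBIC)
E
python3 - <<'E'
from h import *
d=np.load('pics/top0.npy');p=cv2.imread('pics/top0.png');s=cv2.imread('pics/scene0.png')
C=cloud('top',d)
for uv in [(216,218),(244,225),(227,252),(265,251),(298,250),(328,253),(225,276),(197,175),(256,143),(408,272)]:
    print(uv,C[uv[1],uv[0]].round(4), onz('top',[uv],0.012)[0].round(4))
q=onz('top',[(200,205),(345,290)],.012);print(q)
x0,x1=q[1,0],q[0,0];y0,y1=q[1,1],q[0,1]
a=ortho('top',p,x0,x1,y0,y1,.012);b=ortho('scene',s,x0,x1,y0,y1,.012)
print(a.shape)
cv2.imwrite('pics/o0.png',a);cv2.imwrite('pics/o0s.png',b)
E
```

```text
(216, 218) [0.5066 0.2219 0.0145] [0.5067 0.2223 0.012 ]
(244, 225) [0.4907 0.1549 0.0115] [0.4907 0.1548 0.012 ]
(227, 252) [0.426  0.1948 0.0113] [0.426  0.1947 0.012 ]
(265, 251) [0.4295 0.1041 0.0129] [0.4295 0.1041 0.012 ]
(298, 250) [0.4327 0.0259 0.0129] [0.4327 0.0259 0.012 ]
(328, 253) [ 0.426  -0.0454  0.0081] [ 0.4261 -0.0452  0.012 ]
(225, 276) [0.3682 0.1999 0.0039] [0.3688 0.1988 0.012 ]
(197, 175) [0.6056 0.2635 0.0494] [0.6098 0.2705 0.012 ]
(256, 143) [0.6861 0.128  0.0236] [0.6881 0.1289 0.012 ]
(408, 272) [ 0.3813 -0.2374  0.0084] [ 0.3815 -0.2367  0.012 ]
[[ 0.53747471  0.26161525  0.012     ]
 [ 0.33871581 -0.08619123  0.012     ]]
(398, 696, 3)
```

```bash
python3 - <<'E'
import cv2,numpy as np
a=cv2.imread('pics/o0.png');b=cv2.imread('pics/o0s.png')
cv2.imwrite('pics/o0c.png',cv2.resize(np.vstack([a,b]),None,fx=.75 if a.shape[0]*2*.9>600 or a.shape[1]>800 else 1,fy=.75 if a.shape[0]*2*.9>600 or a.shape[1]>800 else 1))
E
```

```text
(no output)
```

View pics/o0c.png

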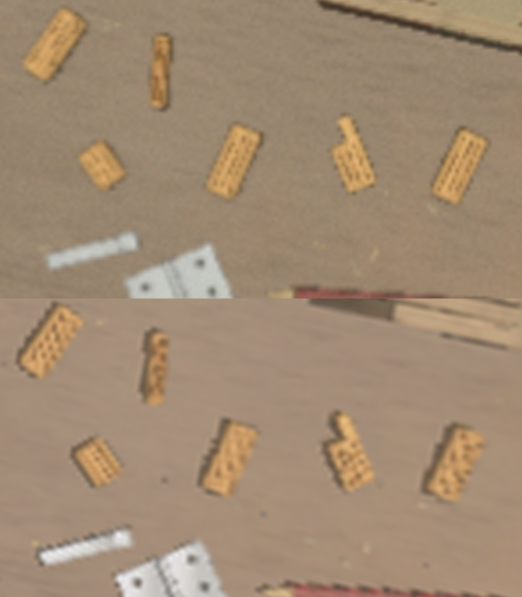

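```bash
cat >> h.py <<'E'
def tenons(n,img,z=.012,x0=.34,x1=.56,y0=-.10,y1=.27,res=.0005):
    o=ortho(n,img,x0,x1,y0,y1,z,res);hsv=cv2.cvtColor(o,cv2.COLOR_BGR2HSV)
    m=cv2.inRange(hsv,(8,105,90),(25,255,255));m=cv2.morphologyEx(m,cv2.MORPH_CLOSE,np.ones((9,9)));m=cv2.morphologyEx(m,cv2.MORPH_OPEN,np.ones((7,7)))
    out=[]
    for c in cv2.findContours(m,cv2.RETR_EXTERNAL,cv2.CHAIN_APPROX_NONE)[0]:
        a=cv2.contourArea(c)*res*res*1e6
        if a<250: continue
        (cx,cy),(w,h),_=R_=cv2.minAreaRect(c)
        b=cv2.boxPoints(R_);e=b[1]-b[0];f=b[2]-b[1];L=e if np.hypot(*e)>np.hypot(*f) else f
        ang=np.degrees(np.arctan2(-L[0],-L[1]))  # world angle of long axis
        out.append((round(x1-cy*res,4),round(y1-cx*res,4),round(ang%180,1),round(max(w,h)*res*1e3),round(min(w,h)*res*1e3),round(a)))
    return sorted(out,key=lambda t:-t[1]),o,m
E
python3 - <<'E'
from h import *
for n in('top','scene'):
    p=cv2.imread(f'pics/{n}0.png');t,o,m=tenons(n,p)
    print(n,*t,sep='\n')
    x0,x1,y0,y1=.52,.76,.04,.34
    cv2.imwrite(f'pics/tubz_{n}.png',ortho(n,p,x0,x1,y0,y1,.09))
    cv2.imwrite(f'pics/lidz_{n}.png',ortho(n,p,x0,x1,y0,y1,.05))
    cv2.imwrite(f'pics/tray_{n}.png',ortho(n,p,.28,.52,-.35,-.05,.035))
a=np.vstack([np.hstack([cv2.imread(f'pics/{k}_{n}.png') for k in('tubz','lidz')]) for n in('top','scene')])
cv2.imwrite('pics/a1.png',cv2.resize(a,None,fx=.6,fy=.6))
a=np.hstack([cv2.imread(f'pics/tray_{n}.png') for n in('top','scene')]);cv2.imwrite('pics/a2.png',cv2.resize(a,None,fx=.6,fy=.6))
E
```

```text
top
(0.5079, 0.2252, np.float32(144.8), 50, 22, 1020)
(0.4274, 0.1938, np.float32(35.8), 30, 22, 592)
(0.4902, 0.1548, np.float32(176.0), 49, 12, 535)
(0.4298, 0.106, np.float32(156.0), 49, 22, 997)
(0.435, 0.0288, np.float32(22.2), 49, 22, 821)
(0.4267, -0.0443, np.float32(154.2), 49, 22, 1006)
scene
(0.5089, 0.228, np.float32(144.9), 49, 22, 973)
(0.4284, 0.1965, np.float32(34.3), 29, 21, 557)
(0.4909, 0.1573, np.float32(175.4), 47, 12, 504)
(0.4308, 0.1089, np.float32(155.6), 49, 22, 977)
(0.4359, 0.0311, np.float32(22.9), 50, 22, 840)
(0.4277, -0.042, np.float32(155.6), 49, 23, 1018)
```

View pics/a1.png

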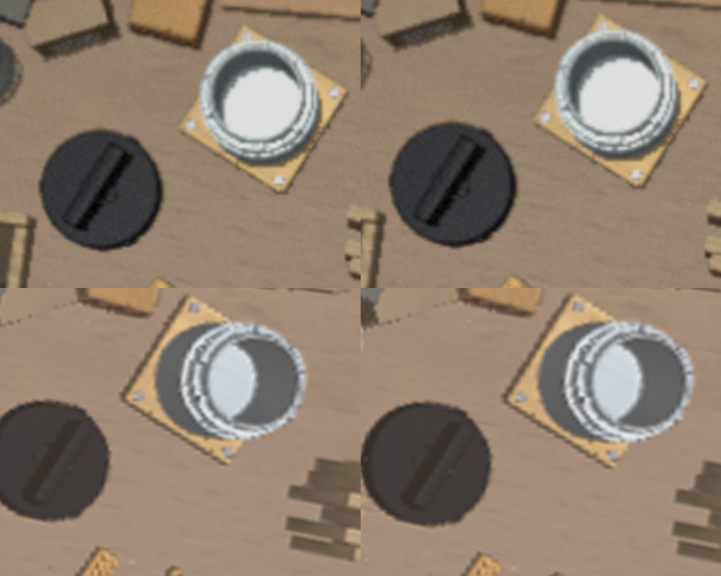

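View pics/a2.png

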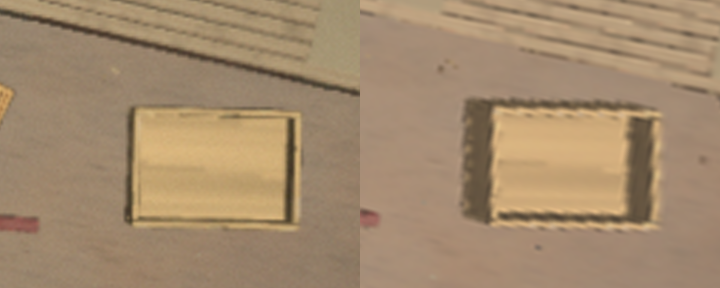

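```bash
python3 - <<'E'
from h import *
ims=[]
for n in('top','scene'):
    p=cv2.imread(f'pics/{n}0.png')
    ims.append(np.hstack([ortho(n,p,.60,.76,.05,.21,z,.0004) for z in(.015,.083)]))
cv2.imwrite('pics/a3.png',np.vstack(ims)[:, :]);print(np.vstack(ims).shape)
C=cloud('top',np.load('pics/top0.npy'))
v,u=np.mgrid[105:185,215:300]
import sys
P=C[105:185,215:300]
z=P[...,2]
zi=np.clip(z*255/.12,0,255).astype(np.uint8)
cv2.imwrite('pics/a3d.png',cv2.resize(cv2.applyColorMap(zi,cv2.COLORMAP_JET),None,fx=7,fy=7,interpolation=cv2.INTER_NEAREST))
E
```

```text
(802, 800, 3)
```

```bash
python3 - <<'E'
import cv2
a=cv2.imread('pics/a3.png');cv2.imwrite('pics/a3s.png',cv2.resize(a,(600,600)))
E
```

```text
(no output)
```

View pics/a3s.png

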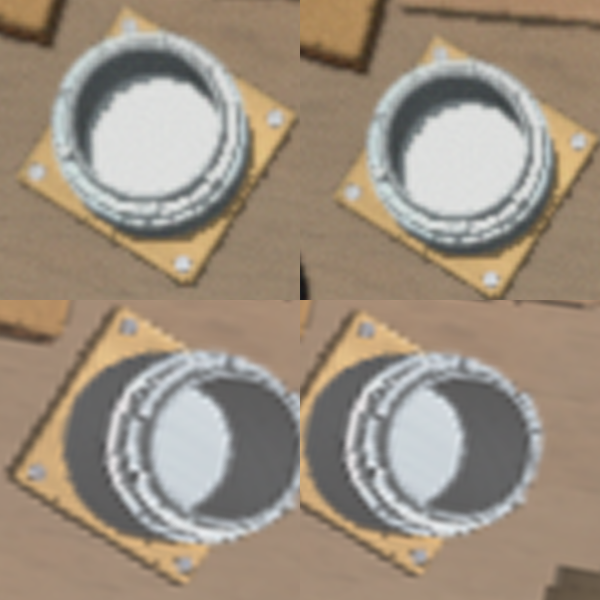

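View pics/a3d.png

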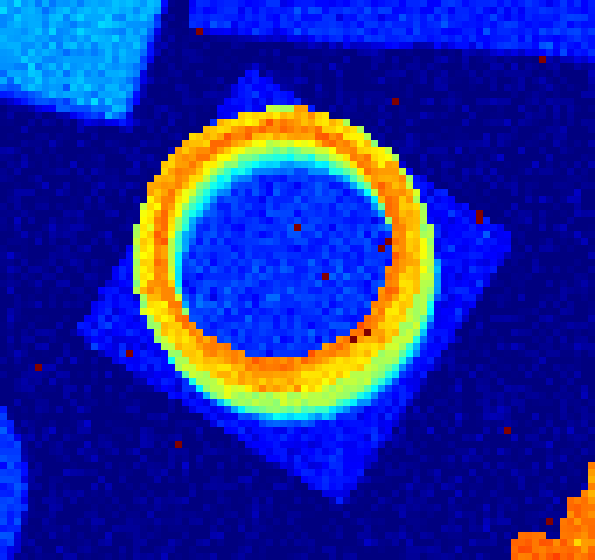

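```bash
python3 - <<'E'
from h import *
s=cv2.imread('pics/scene0.png');t=cv2.imread('pics/top0.png')
a=cv2.resize(s[205:270,210:280],None,fx=8,fy=8,interpolation=cv2.INTER_CUBIC)
cv2.imwrite('pics/b1.png',a)
a=cv2.resize(t[110:180,222:294],None,fx=8,fy=8,interpolation=cv2.INTER_CUBIC)
cv2.imwrite('pics/b2.png',a)
E
```

```text
(no output)
```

View pics/b1.png

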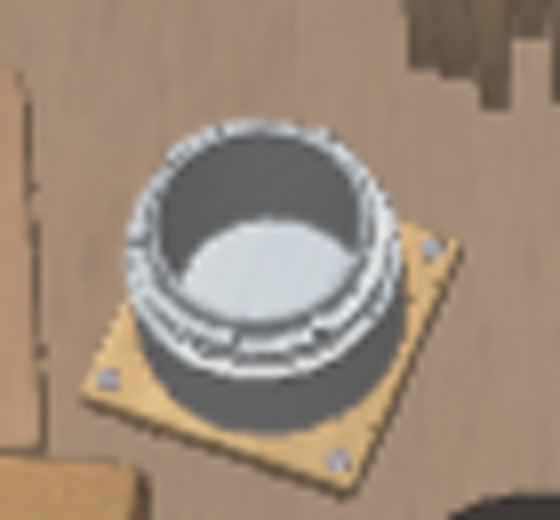

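View pics/b2.png

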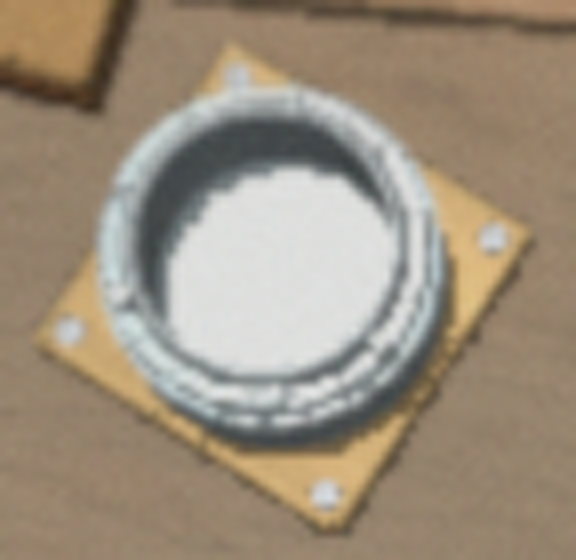

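```bash
python3 - <<'E'
from h import *
f=lambda p,o:(np.array(p,float)+.5)/8-.5+o
T=onz('top',f([(237,75),(493,238),(325,492),(68,330)],[222,110]),.016)
S=onz('scene',f([(432,247),(338,460),(108,378)],[210,205]),.016)
print(T.round(4),T.mean(0),S.round(4),(S[0]+S[2])/2)
for A in(T,S):
  for i in range(len(A)-1):
    d=A[i+1]-A[i];print(np.degrees(np.arctan2(d[1],d[0])),np.hypot(d[0],d[1]))
d=S[0]-S[2]
# rim depth circle
c=(T.mean(0)[:2]+(S[0]+S[2])[:2]/2)/2;print(c)
rows=[]
for n in('top','scene'):
    ct=T.mean(0)[:2] if n=='top' else ((S[0]+S[2])/2)[:2]
    p=cv2.imread(f'pics/{n}0.png')
    th=np.radians(np.arange(0,360,.5))[None];z=np.arange(.094,.05,-.0005)[:,None]
    for rad in(.0465,.041):
        P=np.stack([ct[0]+rad*np.cos(th)+0*z,ct[1]+rad*np.sin(th)+0*z,z+0*th],-1)
        uv=proj(n,P).astype(np.float32);rows.append(cv2.remap(p,uv[...,0],uv[...,1],cv2.INTER_CUBIC))
    # annulus unwrap at z=.085.. radial
    rr=np.arange(.055,.033,-.00025)[:,None]
    P=np.stack([ct[0]+rr*np.cos(th),ct[1]+rr*np.sin(th),0*th+0*rr+.085],-1);uv=proj(n,P).astype(np.float32);rows.append(cv2.remap(p,uv[...,0],uv[...,1],cv2.INTER_CUBIC))
cv2.imwrite('pics/b3.png',np.vstack(rows));print(np.vstack(rows).shape)
E
```

```text
[[0.7463 0.1411 0.016 ]
 [0.6966 0.0634 0.016 ]
 [0.6196 0.1128 0.016 ]
 [0.6682 0.1908 0.016 ]] [0.68270185 0.12701892 0.016     ] [[0.6186 0.1119 0.016 ]
 [0.6679 0.1911 0.016 ]
 [0.7455 0.1417 0.016 ]] [0.6820156  0.12684195 0.016     ]
-122.588473329157 0.09228622899667234
147.32864116296585 0.09150977562304498
58.06224076662247 0.09192628887585412
58.04714136923233 0.09325059041659754
-32.45717199427956 0.09193201788109762
[0.68235873 0.12693044]
(528, 720, 3)
```

View pics/b3.png

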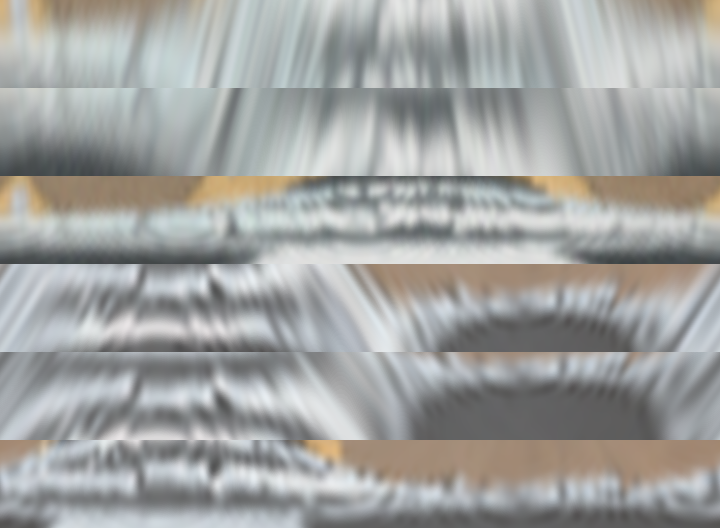

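```bash
python3 - <<'E'
from h import *
for n in('top','scene'):
    p=cv2.imread(f'pics/{n}0.png')
    x0,x1,y0,y1=.53,.68,.19,.34;res=.0005
    for z in(.021,):
        o=ortho(n,p,x0,x1,y0,y1,z,res);g=cv2.cvtColor(o,cv2.COLOR_BGR2GRAY)
        m=(g<85).astype(np.uint8)*255;m=cv2.morphologyEx(m,cv2.MORPH_OPEN,np.ones((15,15)))
        c=max(cv2.findContours(m,cv2.RETR_EXTERNAL,cv2.CHAIN_APPROX_NONE)[0],key=cv2.contourArea)
        (cx,cy),rad=cv2.minEnclosingCircle(c);E=cv2.fitEllipse(c);print(n,z,x1-cy*res,y1-cx*res,rad*res,x1-E[0][1]*res,y1-E[0][0]*res,np.array(E[1])*res)
    ct=np.array([x1-E[0][1]*res,y1-E[0][0]*res])
    o=ortho(n,p,ct[0]-.07,ct[0]+.07,ct[1]-.07,ct[1]+.07,.021,.00035)
    o2=ortho(n,p,ct[0]-.07,ct[0]+.07,ct[1]-.07,ct[1]+.07,.051,.00035)
    q=np.hstack([o,o2]).astype(float);q=np.clip((q/130)**.6*255,0,255).astype(np.uint8)
    cv2.imwrite(f'pics/c_{n}.png',q)
a=np.vstack([cv2.resize(cv2.imread(f'pics/c_{n}.png'),(600,300)) for n in('top','scene')]);cv2.imwrite('pics/c1.png',a)
E
```

```text
top 0.021 0.6089509353637695 0.26831257629394534 0.05478202056884766 0.6095283813476563 0.268083480834961 [0.10446529 0.10799143]
scene 0.021 0.6111996765136719 0.27477402496337894 0.055706455230712895 0.6116948471069337 0.274421127319336 [0.10401345 0.11017741]
```

View pics/c1.png

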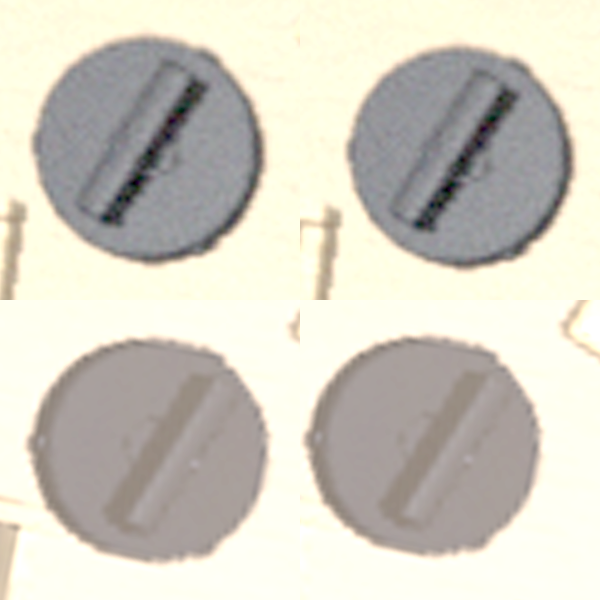

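```bash
cat > plan.py <<'E'
import sys
from h import *
def plan(*tg,s=None):
    """successive targets (x,y,z,yaw); prints each as delta from the current pose"""
    s=s or r.get_state();p=s['tcp_pos'];e=s['eef_rot']
    M=R.from_euler('xyz',e,degrees=True).as_matrix();yaw=np.degrees(np.arctan2(M[1,0],M[0,0]))
    print('t',round(s['time_s'],2),'pos',p.round(4),'yaw',yaw.round(2),'F',s['contact_force'].round(1),'Mz',s['moment'].round(2),'w',round(s['gripper_width'],4),'j6',s['joints'][5].round(1))
    # use ideal vertical tool
    c,sn=np.cos(np.radians(yaw)),np.sin(np.radians(yaw));ax=np.array([[c,sn,0],[0,0,-1],[-sn,c,0]])
    pp=p
    for t in tg:
        d=ax@(np.array(t[:3])-p);dy=(t[3]-yaw+180)%360-180
        print(' tx %.4f ty %.4f tz %.4f turn %.4f  | leg %.3f dyaw %.1f'%(*d,np.radians(-dy),np.linalg.norm(np.array(t[:3])-pp),dy));pp=np.array(t[:3])
if __name__=='__main__':
    plan(*[tuple(map(float,a.split(','))) for a in sys.argv[1:]])
E
python3 plan.py .5084,.2266,.15,144.8 .5084,.2266,.02,144.8
python3 - <<'E'
from h import *
C=cloud('top',np.load('pics/top0.npy'))
m=(C[...,0]>.45)&(C[...,0]<.75)&(C[...,1]>.3)&(C[...,1]<.5)
for y in np.arange(.3,.5,.02):
    print(round(y,2),[round(float(np.percentile(C[...,2][(abs(C[...,0]-x)<.01)&(abs(C[...,1]-y-.01)<.01)],90)),3) for x in np.arange(.5,.76,.02)])
E
```

```text
t 0.1 pos [0.2939 0.6072 0.2427] yaw 154.16 F [ 0.3 -0.6  0.1] Mz [-0.02 -0.06  0.02] w 0.088 j6 -16.5
 tx -0.3589 ty 0.0927 tz 0.2491 turn 0.1634  | leg 0.447 dyaw -9.4
 tx -0.3589 ty 0.2227 tz 0.2491 turn 0.1634  | leg 0.130 dyaw -9.4
0.3 [0.005, 0.004, 0.004, 0.004, 0.024, 0.025, 0.025, 0.025, 0.004, 0.004, 0.004, 0.004, 0.054]
0.32 [0.004, 0.029, 0.036, 0.038, 0.04, 0.008, 0.018, 0.005, 0.003, 0.004, 0.004, 0.004, 0.054]
0.34 [0.039, 0.039, 0.038, 0.037, 0.041, 0.004, 0.003, 0.005, 0.005, 0.004, 0.071, 0.072, 0.066]
0.36 [0.028, 0.036, 0.025, 0.009, 0.041, 0.036, 0.005, 0.004, 0.004, 0.058, 0.071, 0.054, 0.075]
0.38 [0.011, 0.036, 0.032, 0.01, 0.039, 0.039, 0.004, 0.018, 0.027, 0.053, 0.072, 0.054, 0.073]
0.4 [0.034, 0.033, 0.032, 0.01, 0.037, 0.041, 0.02, 0.03, 0.031, 0.031, 0.07, 0.07, 0.075]
0.42 [0.035, 0.027, 0.032, 0.01, 0.009, 0.042, 0.028, 0.03, 0.031, 0.03, 0.028, 0.004, 0.004]
0.44 [0.034, 0.021, 0.031, 0.011, 0.01, 0.042, 0.018, 0.03, 0.031, 0.032, 0.026, 0.006, 0.04]
0.46 [0.032, 0.024, 0.026, 0.016, 0.011, 0.041, 0.004, 0.005, 0.049, 0.048, 0.007, 0.037, 0.054]
0.48 [0.033, 0.025, 0.019, 0.02, 0.01, 0.042, 0.036, 0.061, 0.068, 0.063, 0.009, 0.006, 0.053]
```

Call:
apply_moves([
  {"tx": -0.359, "ty": 0.093, "tz": 0.249, "turn": 0.163, "gripper": 0.05},
  {"tx": -0.359, "ty": 0.093, "tz": 0.249, "turn": 0.163, "gripper": 0.05},
  {"tx": -0.359, "ty": 0.093, "tz": 0.249, "turn": 0.163, "gripper": 0.05},
  {"tx": -0.359, "ty": 0.093, "tz": 0.249, "turn": 0.163, "gripper": 0.05},
  {"tx": -0.359, "ty": 0.093, "tz": 0.249, "turn": 0.163, "gripper": 0.05},
], newtons=25)

```text
time_s: 0.6
tcp_pos: [0.4146, 0.3926, 0.1909]
eef_rot: [-90.0, -0.0, 144.9]
contact_force: [0.7, 0.6, -0.6]
gripper_width: 0.0539
```

```bash
python3 plan.py .5084,.2266,.10,144.8 .5084,.2266,.02,144.8
```

```text
t 0.6 pos [0.4146 0.3926 0.1909] yaw 144.85 F [ 0.7  0.6 -0.6] Mz [ 0.1  -0.12  0.02] w 0.0539 j6 -8.2
 tx -0.1723 ty 0.0909 tz 0.0818 turn 0.0009  | leg 0.211 dyaw -0.1
 tx -0.1723 ty 0.1709 tz 0.0818 turn 0.0009  | leg 0.080 dyaw -0.1
```

Call:
apply_moves([
  {"tx": -0.172, "ty": 0.091, "tz": 0.082},
  {"tx": -0.172, "ty": 0.091, "tz": 0.082},
  {"tx": -0.172, "ty": 0.091, "tz": 0.082},
  {"tx": -0.172, "ty": 0.091, "tz": 0.082},
  {"tx": -0.172, "ty": 0.091, "tz": 0.082},
])

```text
invalid input at $.deltas[0]: expected keys tx, ty, tz, turn, gripper
```

```bash
python3 plan.py  .5084,.2266,.02,144.8
python3 - <<'E'
from h import *
p,d=capture('top'); cv2.imwrite("pics/top1.png",p[:,:,::-1])
p,d=capture('scene'); cv2.imwrite("pics/scene1.png",p[:,:,::-1])
E
```

```text
t 0.6 pos [0.4146 0.3926 0.1909] yaw 144.85 F [ 0.7  0.6 -0.6] Mz [ 0.1  -0.12  0.02] w 0.0539 j6 -8.2
 tx -0.1723 ty 0.1709 tz 0.0818 turn 0.0009  | leg 0.256 dyaw -0.1
```

View pics/top1.png

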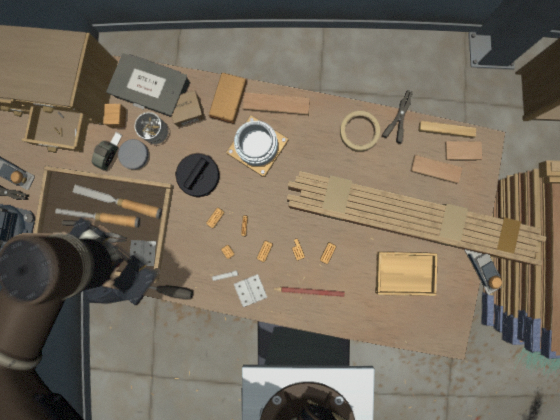

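All keys are needed; the view shows the tenons unmoved.

Call:
apply_moves([
  {"tx": -0.172, "ty": 0.091, "tz": 0.082, "turn": 0, "gripper": 0.05},
  {"tx": -0.172, "ty": 0.091, "tz": 0.082, "turn": 0, "gripper": 0.05},
  {"tx": -0.172, "ty": 0.091, "tz": 0.082, "turn": 0, "gripper": 0.05},
  {"tx": -0.172, "ty": 0.091, "tz": 0.082, "turn": 0, "gripper": 0.05},
  {"tx": -0.172, "ty": 0.091, "tz": 0.082, "turn": 0, "gripper": 0.05},
])

```text
time_s: 1.2
tcp_pos: [0.5072, 0.2242, 0.0977]
eef_rot: [-89.7, -0.1, 144.6]
contact_force: [-0.4, 0.4, 0.4]
gripper_width: 0.0499
```

```bash
python3 plan.py  .5084,.2266,.02,144.8

```

```text
t 1.2 pos [0.5072 0.2242 0.0977] yaw 144.62 F [-0.4  0.4  0.4] Mz [ 0.02  0.06 -0.03] w 0.0499 j6 10.6
 tx 0.0005 ty 0.0777 tz -0.0027 turn -0.0031  | leg 0.078 dyaw 0.2
```

Call:
apply_moves([
  {"tx": 0, "ty": 0.077, "tz": -0.002, "turn": 0, "gripper": 0.05},
  {"tx": 0, "ty": 0.077, "tz": -0.002, "turn": 0, "gripper": 0.05},
  {"tx": 0, "ty": 0.077, "tz": -0.002, "turn": 0, "gripper": 0.05},
])

```text
time_s: 1.5
tcp_pos: [0.507, 0.2287, 0.0202]
eef_rot: [-89.6, -0.1, 144.8]
contact_force: [-0.6, 0.3, -0.7]
gripper_width: 0.0502
```

```bash
python3 plan.py  .5084,.2266,.02,144.8

```

```text
t 1.5 pos [0.507  0.2287 0.0202] yaw 144.79 F [-0.6  0.3 -0.7] Mz [-0.    0.07  0.02] w 0.0502 j6 10.4
 tx -0.0024 ty 0.0002 tz 0.0009 turn -0.0002  | leg 0.003 dyaw 0.0
```

Call:
apply_moves([
  {"tx": 0, "ty": 0, "tz": 0, "turn": 0, "gripper": 0},
  {"tx": 0, "ty": 0, "tz": 0, "turn": 0, "gripper": 0},
  {"tx": 0, "ty": 0, "tz": 0, "turn": 0, "gripper": 0},
  {"tx": 0, "ty": 0, "tz": 0, "turn": 0, "gripper": 0},
], newtons=25)

```text
time_s: 1.9
tcp_pos: [0.5092, 0.2308, 0.0249]
eef_rot: [-90.1, 0.0, 144.9]
contact_force: [1.1, 0.3, 0.6]
gripper_width: 0.0235
```

Call:
apply_moves([
  {"tx": 0, "ty": -0.05, "tz": 0, "turn": 0, "gripper": 0},
  {"tx": 0, "ty": -0.1, "tz": 0, "turn": 0, "gripper": 0},
  {"tx": 0, "ty": -0.125, "tz": 0, "turn": 0, "gripper": 0},
])

```text
time_s: 2.2
tcp_pos: [0.5102, 0.2312, 0.1536]
eef_rot: [-90.3, 0.1, 144.9]
contact_force: [1.6, 0.5, 0.1]
gripper_width: 0.0211
```

```bash
python3 plan.py  .6824,.1269,.14,144.8 .6824,.1269,.115,144.8

```

```text
t 2.2 pos [0.5102 0.2312 0.1536] yaw 144.88 F [1.6 0.5 0.1] Mz [ 0.15 -0.16  0.07] w 0.0211 j6 10.4
 tx -0.2008 ty 0.0136 tz -0.0138 turn 0.0014  | leg 0.202 dyaw -0.1
 tx -0.2008 ty 0.0386 tz -0.0138 turn 0.0014  | leg 0.025 dyaw -0.1
```

Call:
apply_moves([
  {"tx": -0.201, "ty": 0.012, "tz": -0.014, "turn": 0, "gripper": 0},
  {"tx": -0.201, "ty": 0.012, "tz": -0.014, "turn": 0, "gripper": 0},
  {"tx": -0.201, "ty": 0.012, "tz": -0.014, "turn": 0, "gripper": 0},
  {"tx": -0.201, "ty": 0.012, "tz": -0.014, "turn": 0, "gripper": 0},
  {"tx": -0.201, "ty": 0.012, "tz": -0.014, "turn": 0, "gripper": 0},
])

```text
time_s: 2.7
tcp_pos: [0.6847, 0.1223, 0.1356]
eef_rot: [-90.0, 0.0, 144.6]
contact_force: [-1.4, 0.9, -0.6]
gripper_width: 0.0212
```

```bash
python3 plan.py  .6824,.1269,.115,144.8
python3 - <<'E'
from h import *
p,d=capture('scene'); cv2.imwrite("pics/scene2.png",p[:,:,::-1])
p,d=capture('top'); cv2.imwrite("pics/top2.png",p[:,:,::-1])
E
python3 plan.py  .6824,.1269,.115,144.8

```

```text
t 2.7 pos [0.6847 0.1223 0.1356] yaw 144.62 F [-1.4  0.9 -0.6] Mz [-0.06  0.19 -0.06] w 0.0212 j6 28.4
 tx 0.0045 ty 0.0206 tz -0.0024 turn -0.0032  | leg 0.021 dyaw 0.2
t 2.8 pos [0.6816 0.1245 0.136 ] yaw 144.69 F [-0.5 -0.6  0.2] Mz [ 0.06  0.08 -0.01] w 0.021 j6 28.3
 tx 0.0007 ty 0.0210 tz -0.0024 turn -0.0019  | leg 0.021 dyaw 0.1
```

View pics/scene2.png

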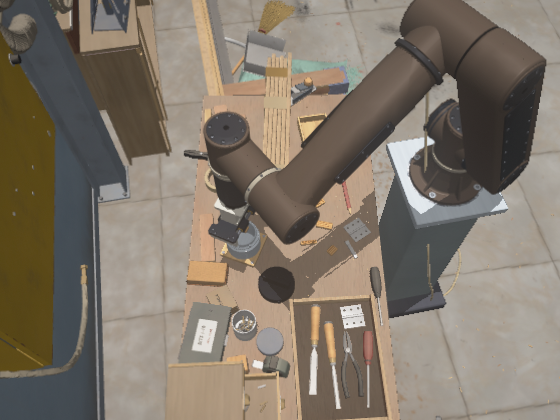

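Call:
apply_moves([
  {"tx": 0, "ty": 0.021, "tz": -0.002, "turn": 0, "gripper": 0},
  {"tx": 0, "ty": 0.021, "tz": -0.002, "turn": 0, "gripper": 0},
  {"tx": 0, "ty": 0.021, "tz": -0.002, "turn": 0, "gripper": 0.045},
  {"tx": 0, "ty": 0.021, "tz": -0.002, "turn": 0, "gripper": 0.045},
  {"tx": 0, "ty": 0.021, "tz": -0.002, "turn": 0, "gripper": 0.045},
])

```text
time_s: 3.3
tcp_pos: [0.6825, 0.128, 0.1169]
eef_rot: [-90.1, 0.1, 144.9]
contact_force: [-0.2, -0.4, 0.7]
gripper_width: 0.0399
```

```bash
python3 plan.py  .6,.12,.16,155.8 .4303,.1075,.12,155.8

```

```text
t 3.3 pos [0.6825 0.128  0.1169] yaw 144.88 F [-0.2 -0.4  0.7] Mz [ 0.01 -0.01  0.02] w 0.0399 j6 28.2
 tx 0.0629 ty -0.0431 tz 0.0540 turn -0.1906  | leg 0.093 dyaw 10.9
 tx 0.1945 ty -0.0031 tz 0.1619 turn -0.1906  | leg 0.175 dyaw 10.9
```

Call:
apply_moves([
  {"tx": 0, "ty": -0.04, "tz": 0, "turn": 0, "gripper": 0.05},
  {"tx": 0.04, "ty": -0.043, "tz": 0.03, "turn": -0.1, "gripper": 0.05},
  {"tx": 0.194, "ty": -0.003, "tz": 0.162, "turn": -0.19, "gripper": 0.05},
  {"tx": 0.194, "ty": -0.003, "tz": 0.162, "turn": -0.19, "gripper": 0.05},
  {"tx": 0.194, "ty": -0.003, "tz": 0.162, "turn": -0.19, "gripper": 0.05},
])

```text
time_s: 3.8
tcp_pos: [0.4843, 0.1118, 0.1299]
eef_rot: [-90.1, 0.1, 155.7]
contact_force: [-1.0, 1.7, 0.7]
gripper_width: 0.0502
```

```bash
python3 - <<'E'
from h import *
p,d=capture('scene'); p=p[:,:,::-1];cv2.imwrite("pics/scene3.png",p)
print(*tenons('scene',p)[0],sep='\n')
p,d=capture('top');p=p[:,:,::-1]; cv2.imwrite("pics/top3.png",p)
print(*tenons('top',p)[0],sep='\n')
s=cv2.imread('pics/scene3.png');cv2.imwrite('pics/b4.png',cv2.resize(s[180:300,180:340],None,fx=4,fy=4,interpolation=cv2.INTER_CUBIC))
E
python3 plan.py .4303,.1075,.12,155.8 .4303,.1075,.02,155.8
```

```text
(0.4286, 0.1964, np.float32(34.2), 29, 20, 520)
(0.4907, 0.1572, np.float32(175.2), 46, 11, 429)
(0.429, 0.1095, np.float32(155.6), 44, 21, 808)
(0.4266, -0.0442, np.float32(154.4), 49, 22, 997)
t 3.9 pos [0.4785 0.1093 0.1282] yaw 155.72 F [1.5 1.  0.4] Mz [ 0.02 -0.19  0.  ] w 0.0497 j6 30.0
 tx 0.0432 ty 0.0082 tz 0.0214 turn -0.0014  | leg 0.049 dyaw 0.1
 tx 0.0432 ty 0.1082 tz 0.0214 turn -0.0014  | leg 0.100 dyaw 0.1
```

View pics/b4.png

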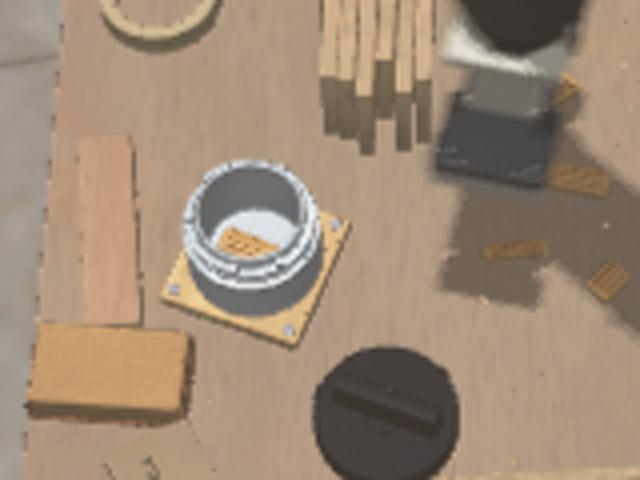

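Call:
apply_moves([
  {"tx": 0.043, "ty": 0.03, "tz": 0.021, "turn": 0, "gripper": 0.05},
  {"tx": 0.043, "ty": 0.07, "tz": 0.021, "turn": 0, "gripper": 0.05},
  {"tx": 0.043, "ty": 0.107, "tz": 0.021, "turn": 0, "gripper": 0.05},
  {"tx": 0.043, "ty": 0.107, "tz": 0.021, "turn": 0, "gripper": 0.05},
  {"tx": 0.043, "ty": 0.107, "tz": 0.021, "turn": 0, "gripper": 0.05},
])

```text
time_s: 4.4
tcp_pos: [0.4385, 0.1107, 0.0232]
eef_rot: [-89.9, -0.0, 155.8]
contact_force: [0.8, 0.5, 0.8]
gripper_width: 0.0502
```

```bash
python3 plan.py .4303,.1075,.02,155.8
```

```text
t 4.4 pos [0.4385 0.1107 0.0232] yaw 155.76 F [0.8 0.5 0.8] Mz [ 0.04 -0.03 -0.05] w 0.0502 j6 26.4
 tx 0.0061 ty 0.0032 tz 0.0063 turn -0.0008  | leg 0.009 dyaw 0.0
```

Call:
apply_moves([
  {"tx": 0.006, "ty": 0.003, "tz": 0.006, "turn": 0, "gripper": 0.05},
  {"tx": 0.006, "ty": 0.003, "tz": 0.006, "turn": 0, "gripper": 0},
  {"tx": 0.006, "ty": 0.003, "tz": 0.006, "turn": 0, "gripper": 0},
  {"tx": 0.006, "ty": 0.003, "tz": 0.006, "turn": 0, "gripper": 0},
  {"tx": 0.006, "ty": 0.003, "tz": 0.006, "turn": 0, "gripper": 0},
])

```text
time_s: 4.9
tcp_pos: [0.4305, 0.1078, 0.02]
eef_rot: [-90.1, 0.0, 155.7]
contact_force: [-0.5, -1.2, 0.1]
gripper_width: 0.0232
```

```bash
python3 plan.py .4303,.1075,.15,155.8  .6824,.1269,.15,144.8 .6824,.1269,.115,144.8
```

```text
t 4.9 pos [0.4305 0.1078 0.02  ] yaw 155.72 F [-0.5 -1.2  0.1] Mz [-0.05  0.03  0.01] w 0.0232 j6 26.0
 tx 0.0001 ty -0.1300 tz 0.0003 turn -0.0014  | leg 0.130 dyaw 0.1
 tx -0.2218 ty -0.1300 tz -0.1210 turn 0.1906  | leg 0.253 dyaw -10.9
 tx -0.2218 ty -0.0950 tz -0.1210 turn 0.1906  | leg 0.035 dyaw -10.9
```

Call:
apply_moves([
  {"tx": 0, "ty": -0.05, "tz": 0, "turn": 0, "gripper": 0},
  {"tx": 0, "ty": -0.1, "tz": 0, "turn": 0, "gripper": 0},
  {"tx": 0, "ty": -0.13, "tz": 0, "turn": 0, "gripper": 0},
  {"tx": -0.222, "ty": -0.13, "tz": -0.121, "turn": 0, "gripper": 0},
  {"tx": -0.222, "ty": -0.13, "tz": -0.121, "turn": 0, "gripper": 0},
])

```text
time_s: 5.4
tcp_pos: [0.5317, 0.1158, 0.1529]
eef_rot: [-90.3, 0.2, 155.8]
contact_force: [-0.2, 1.5, -0.3]
gripper_width: 0.0216
```

Call:
apply_moves([
  {"tx": -0.14, "ty": 0, "tz": -0.076, "turn": 0, "gripper": 0},
  {"tx": -0.14, "ty": 0, "tz": -0.076, "turn": 0, "gripper": 0},
  {"tx": -0.14, "ty": 0, "tz": -0.076, "turn": 0, "gripper": 0},
  {"tx": -0.14, "ty": 0, "tz": -0.076, "turn": 0, "gripper": 0},
  {"tx": -0.14, "ty": 0, "tz": -0.076, "turn": 0, "gripper": 0},
])

```text
time_s: 5.9
tcp_pos: [0.6896, 0.1263, 0.1476]
eef_rot: [-89.9, -0.1, 155.6]
contact_force: [-1.3, -0.0, 0.4]
gripper_width: 0.0216
```

```bash
python3 plan.py .6824,.1269,.115,155.8
```

```text
t 5.9 pos [0.6896 0.1263 0.1476] yaw 155.64 F [-1.3 -0.   0.4] Mz [-0.01  0.09 -0.01] w 0.0216 j6 39.4
 tx 0.0068 ty 0.0326 tz 0.0024 turn -0.0028  | leg 0.033 dyaw 0.2
```

Call:
apply_moves([
  {"tx": 0.005, "ty": 0.032, "tz": 0.002, "turn": 0, "gripper": 0},
  {"tx": 0.005, "ty": 0.032, "tz": 0.002, "turn": 0, "gripper": 0},
  {"tx": 0.005, "ty": 0.032, "tz": 0.002, "turn": 0, "gripper": 0.045},
  {"tx": 0.005, "ty": 0.032, "tz": 0.002, "turn": 0, "gripper": 0.045},
  {"tx": 0.005, "ty": 0.032, "tz": 0.002, "turn": 0, "gripper": 0.045},
])

```text
time_s: 6.4
tcp_pos: [0.6839, 0.1274, 0.1194]
eef_rot: [-90.1, 0.1, 155.7]
contact_force: [-0.8, 0.3, 0.2]
gripper_width: 0.0405
```

```bash
python3 plan.py .6824,.1269,.16,155.8 .4272,-.0432,.16,155
```

```text
t 6.4 pos [0.6839 0.1274 0.1194] yaw 155.75 F [-0.8  0.3  0.2] Mz [-0.05 -0.01  0.  ] w 0.0405 j6 39.2
 tx 0.0012 ty -0.0406 tz 0.0011 turn -0.0009  | leg 0.041 dyaw 0.1
 tx 0.1640 ty -0.0406 tz 0.2610 turn 0.0131  | leg 0.307 dyaw -0.7
```

Call:
apply_moves([
  {"tx": 0, "ty": -0.045, "tz": 0, "turn": 0, "gripper": 0.05},
  {"tx": 0.164, "ty": -0.045, "tz": 0.261, "turn": 0.013, "gripper": 0.05},
  {"tx": 0.164, "ty": -0.045, "tz": 0.261, "turn": 0.013, "gripper": 0.05},
  {"tx": 0.164, "ty": -0.045, "tz": 0.261, "turn": 0.013, "gripper": 0.05},
  {"tx": 0.164, "ty": -0.045, "tz": 0.261, "turn": 0.013, "gripper": 0.05},
])

```text
time_s: 6.9
tcp_pos: [0.5153, 0.0155, 0.1635]
eef_rot: [-90.1, 0.1, 155.0]
contact_force: [0.6, -0.6, 1.5]
gripper_width: 0.0502
```

Call:
apply_moves([
  {"tx": 0.057, "ty": 0.02, "tz": 0.09, "turn": 0, "gripper": 0.05},
  {"tx": 0.057, "ty": 0.02, "tz": 0.09, "turn": 0, "gripper": 0.05},
  {"tx": 0.057, "ty": 0.02, "tz": 0.09, "turn": 0, "gripper": 0.05},
  {"tx": 0.057, "ty": 0.02, "tz": 0.09, "turn": 0, "gripper": 0.05},
])

```text
time_s: 7.3
tcp_pos: [0.4261, -0.0417, 0.1436]
eef_rot: [-90.1, 0.1, 154.9]
contact_force: [1.3, 1.0, -0.3]
gripper_width: 0.05
```

```bash
python3 - <<'E'
from h import *
p,d=capture('scene'); p=p[:,:,::-1];cv2.imwrite("pics/scene4.png",p)
print(*tenons('scene',p)[0],sep='\n')
p,d=capture('top');p=p[:,:,::-1]; cv2.imwrite("pics/top4.png",p)
print(*tenons('top',p)[0],sep='\n')
s=cv2.imread('pics/scene4.png');cv2.imwrite('pics/b4.png',cv2.resize(s[150:300,180:380],None,fx=4,fy=4,interpolation=cv2.INTER_CUBIC))
E
python3 plan.py .4272,-.0432,.12,155 .4272,-.0432,.02,155
```

```text
(0.4284, 0.1966, np.float32(34.2), 30, 21, 558)
(0.4909, 0.1572, np.float32(175.4), 47, 12, 506)
(0.436, 0.0311, np.float32(22.9), 49, 21, 767)
(0.4277, -0.0419, np.float32(155.9), 47, 22, 908)
(0.4274, 0.1938, np.float32(36.3), 30, 22, 588)
(0.4903, 0.1547, np.float32(175.9), 49, 12, 532)
t 7.4 pos [ 0.4284 -0.0406  0.1437] yaw 154.99 F [ 0.6  0.7 -0.7] Mz [-0.01 -0.07 -0.02] w 0.0501 j6 43.9
 tx 0.0000 ty 0.0237 tz 0.0029 turn -0.0002  | leg 0.024 dyaw 0.0
 tx 0.0000 ty 0.1237 tz 0.0029 turn -0.0002  | leg 0.100 dyaw 0.0
```

View pics/b4.png

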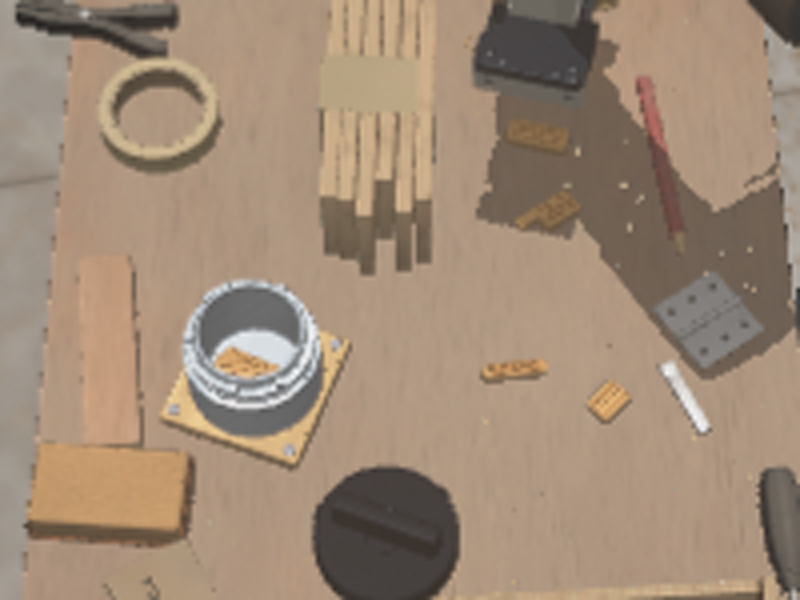

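Two tenons in the tub; everything else in place.

Call:
apply_moves([
  {"tx": 0, "ty": 0.045, "tz": 0.003, "turn": 0, "gripper": 0.05},
  {"tx": 0, "ty": 0.09, "tz": 0.003, "turn": 0, "gripper": 0.05},
  {"tx": 0, "ty": 0.122, "tz": 0.003, "turn": 0, "gripper": 0.05},
  {"tx": 0, "ty": 0.122, "tz": 0.003, "turn": 0, "gripper": 0.05},
])

```text
time_s: 7.8
tcp_pos: [0.4271, -0.0431, 0.0187]
eef_rot: [-89.9, -0.1, 155.1]
contact_force: [0.3, 0.6, -0.0]
gripper_width: 0.0497
```

```bash
python3 plan.py .4272,-.0432,.02,155
```

```text
t 7.8 pos [ 0.4271 -0.0431  0.0187] yaw 155.09 F [ 0.3  0.6 -0. ] Mz [-0.07  0.03  0.03] w 0.0497 j6 44.2
 tx -0.0001 ty -0.0013 tz 0.0000 turn 0.0015  | leg 0.001 dyaw -0.1
```

Call:
apply_moves([
  {"tx": 0, "ty": -0.001, "tz": 0, "turn": 0, "gripper": 0},
  {"tx": 0, "ty": -0.001, "tz": 0, "turn": 0, "gripper": 0},
  {"tx": 0, "ty": -0.001, "tz": 0, "turn": 0, "gripper": 0},
  {"tx": 0, "ty": -0.001, "tz": 0, "turn": 0, "gripper": 0},
  {"tx": 0, "ty": -0.001, "tz": 0, "turn": 0, "gripper": 0},
])

```text
time_s: 8.3
tcp_pos: [0.4261, -0.0436, 0.0218]
eef_rot: [-90.0, 0.0, 155.0]
contact_force: [-0.1, -0.1, 0.3]
gripper_width: 0.0214
```

```bash
python3 plan.py .4272,-.0432,.16,155 .6824,.1269,.16,155
```

```text
t 8.3 pos [ 0.4261 -0.0436  0.0218] yaw 154.98 F [-0.1 -0.1  0.3] Mz [ 0.05 -0.03 -0.04] w 0.0214 j6 44.2
 tx -0.0009 ty -0.1382 tz -0.0009 turn -0.0004  | leg 0.138 dyaw 0.0
 tx -0.1601 ty -0.1382 tz -0.2630 turn -0.0004  | leg 0.307 dyaw 0.0
```

Call:
apply_moves([
  {"tx": 0, "ty": -0.05, "tz": 0, "turn": 0, "gripper": 0},
  {"tx": 0, "ty": -0.1, "tz": 0, "turn": 0, "gripper": 0},
  {"tx": 0, "ty": -0.138, "tz": 0, "turn": 0, "gripper": 0},
  {"tx": -0.16, "ty": -0.138, "tz": -0.263, "turn": 0, "gripper": 0},
  {"tx": -0.16, "ty": -0.138, "tz": -0.263, "turn": 0, "gripper": 0},
])

```text
time_s: 8.8
tcp_pos: [0.5105, 0.0123, 0.1631]
eef_rot: [-90.3, 0.3, 154.9]
contact_force: [1.0, 0.6, 0.1]
gripper_width: 0.0212
```

Call:
apply_moves([
  {"tx": -0.108, "ty": 0, "tz": -0.177, "turn": 0, "gripper": 0},
  {"tx": -0.108, "ty": 0, "tz": -0.177, "turn": 0, "gripper": 0},
  {"tx": -0.108, "ty": 0, "tz": -0.177, "turn": 0, "gripper": 0},
  {"tx": -0.108, "ty": 0, "tz": -0.177, "turn": 0, "gripper": 0},
  {"tx": -0.108, "ty": 0, "tz": -0.177, "turn": 0, "gripper": 0},
])

```text
time_s: 9.3
tcp_pos: [0.6851, 0.129, 0.1578]
eef_rot: [-90.0, 0.0, 155.1]
contact_force: [-0.8, -1.2, -1.6]
gripper_width: 0.0216
```

```bash
python3 plan.py .6824,.1269,.115,155.8
```

```text
t 9.3 pos [0.6851 0.129  0.1578] yaw 155.06 F [-0.8 -1.2 -1.6] Mz [-0.05  0.19  0.01] w 0.0216 j6 38.4
 tx 0.0015 ty 0.0428 tz 0.0030 turn -0.0130  | leg 0.043 dyaw 0.7
```

Call:
apply_moves([
  {"tx": 0.001, "ty": 0.042, "tz": 0.003, "turn": 0, "gripper": 0},
  {"tx": 0.001, "ty": 0.042, "tz": 0.003, "turn": 0, "gripper": 0},
  {"tx": 0.001, "ty": 0.042, "tz": 0.003, "turn": 0, "gripper": 0.045},
  {"tx": 0.001, "ty": 0.042, "tz": 0.003, "turn": 0, "gripper": 0.045},
  {"tx": 0.001, "ty": 0.042, "tz": 0.003, "turn": 0, "gripper": 0.045},
])

```text
time_s: 9.8
tcp_pos: [0.6804, 0.1242, 0.1198]
eef_rot: [-90.1, 0.1, 155.0]
contact_force: [0.4, 0.4, 0.3]
gripper_width: 0.04
```

```bash
python3 plan.py .6824,.1269,.16,155.8 .4906,.156,.12,175.7
```

```text
t 9.8 pos [0.6804 0.1242 0.1198] yaw 154.98 F [0.4 0.4 0.3] Mz [ 0.02 -0.02 -0.08] w 0.04 j6 38.5
 tx -0.0007 ty -0.0402 tz -0.0033 turn -0.0143  | leg 0.040 dyaw 0.8
 tx 0.1854 ty -0.0002 tz 0.0515 turn -0.3616  | leg 0.198 dyaw 20.7
```

Call:
apply_moves([
  {"tx": 0, "ty": -0.04, "tz": 0, "turn": 0, "gripper": 0.04},
  {"tx": 0.185, "ty": -0.01, "tz": 0.052, "turn": -0.362, "gripper": 0.04},
  {"tx": 0.185, "ty": -0.01, "tz": 0.052, "turn": -0.362, "gripper": 0.04},
  {"tx": 0.185, "ty": -0.01, "tz": 0.052, "turn": -0.362, "gripper": 0.04},
  {"tx": 0.185, "ty": -0.01, "tz": 0.052, "turn": -0.362, "gripper": 0.04},
])

```text
time_s: 10.3
tcp_pos: [0.4882, 0.1552, 0.1286]
eef_rot: [-90.1, 0.1, 175.8]
contact_force: [-0.5, 1.4, -0.4]
gripper_width: 0.0404
```

```bash
python3 - <<'E'
from h import *
p,d=capture('scene'); p=p[:,:,::-1];cv2.imwrite("pics/scene5.png",p)
print(*tenons('scene',p)[0],sep='\n')
p,d=capture('top');p=p[:,:,::-1]; cv2.imwrite("pics/top5.png",p)
print(*tenons('top',p)[0],sep='\n')
s=cv2.imread('pics/scene5.png');cv2.imwrite('pics/b5.png',cv2.resize(s[150:300,180:380],None,fx=4,fy=4,interpolation=cv2.INTER_CUBIC))
E
python3 plan.py .4906,.156,.12,175.7 .4906,.156,.02,175.7
```

```text
(0.4285, 0.1964, np.float32(35.5), 28, 20, 506)
(0.435, 0.0288, np.float32(21.8), 50, 22, 820)
t 10.4 pos [0.485  0.1545 0.1282] yaw 175.8 F [ 0.4 -1.2 -0.2] Mz [ 0.02 -0.14 -0.03] w 0.0401 j6 46.1
 tx -0.0055 ty 0.0082 tz -0.0019 turn 0.0017  | leg 0.010 dyaw -0.1
 tx -0.0055 ty 0.1082 tz -0.0019 turn 0.0017  | leg 0.100 dyaw -0.1
```

View pics/b5.png

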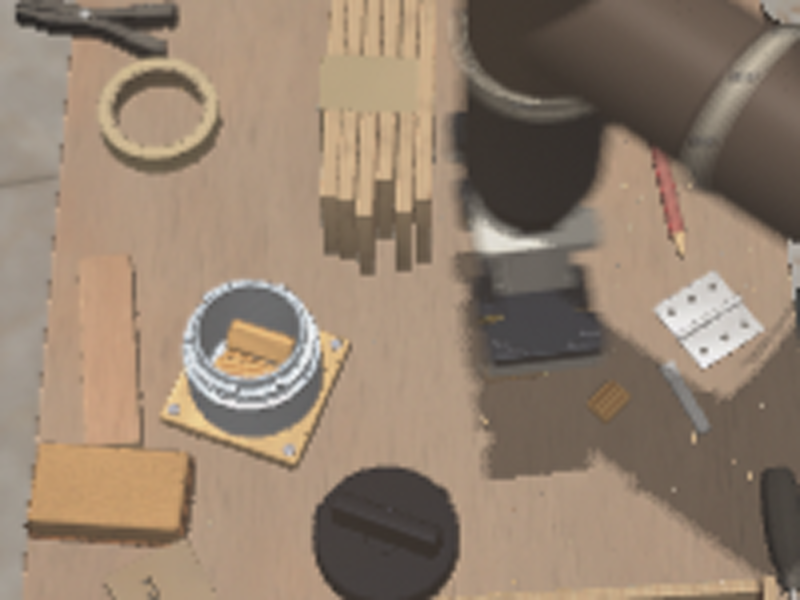

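Three tenons in the tub. Descend on the narrow one.

Call:
apply_moves([
  {"tx": -0.003, "ty": 0.045, "tz": -0.001, "turn": 0, "gripper": 0.04},
  {"tx": -0.003, "ty": 0.08, "tz": -0.001, "turn": 0, "gripper": 0.04},
  {"tx": -0.003, "ty": 0.105, "tz": -0.001, "turn": 0, "gripper": 0.04},
  {"tx": -0.003, "ty": 0.105, "tz": -0.001, "turn": 0, "gripper": 0.04},
])

```text
time_s: 10.8
tcp_pos: [0.4919, 0.1551, 0.0208]
eef_rot: [-89.9, -0.2, 175.7]
contact_force: [-0.7, -0.3, 0.3]
gripper_width: 0.0396
```

```bash
python3 plan.py .4906,.156,.02,175.7
```

```text
t 10.8 pos [0.4919 0.1551 0.0208] yaw 175.69 F [-0.7 -0.3  0.3] Mz [-0.13  0.07 -0.01] w 0.0396 j6 46.4
 tx 0.0013 ty 0.0008 tz -0.0008 turn -0.0002  | leg 0.002 dyaw 0.0
```

Call:
apply_moves([
  {"tx": 0, "ty": 0, "tz": 0, "turn": 0, "gripper": 0},
  {"tx": 0, "ty": 0, "tz": 0, "turn": 0, "gripper": 0},
  {"tx": 0, "ty": 0, "tz": 0, "turn": 0, "gripper": 0},
  {"tx": 0, "ty": 0, "tz": 0, "turn": 0, "gripper": 0},
  {"tx": 0, "ty": 0, "tz": 0, "turn": 0, "gripper": 0},
])

```text
time_s: 11.3
tcp_pos: [0.4935, 0.1564, 0.0236]
eef_rot: [-90.1, 0.1, 175.7]
contact_force: [-1.2, 0.7, 7.3]
gripper_width: 0.011
```

```bash
python3 plan.py .4906,.156,.12,175.7 .39,.09,.12,180 .38,-.265,.12,180
```

```text
t 11.3 pos [0.4935 0.1564 0.0236] yaw 175.73 F [-1.2  0.7  7.3] Mz [0.03 0.64 0.02] w 0.011 j6 46.4
 tx 0.0029 ty -0.0964 tz 0.0006 turn 0.0005  | leg 0.096 dyaw -0.0
 tx 0.0983 ty -0.0964 tz 0.0739 turn -0.0745  | leg 0.120 dyaw 4.3
 tx 0.0818 ty -0.0964 tz 0.4286 turn -0.0745  | leg 0.355 dyaw 4.3
```

Call:
apply_moves([
  {"tx": 0, "ty": -0.05, "tz": 0, "turn": 0, "gripper": 0},
  {"tx": 0, "ty": -0.1, "tz": 0, "turn": 0, "gripper": 0},
  {"tx": 0.07, "ty": -0.1, "tz": 0.21, "turn": -0.075, "gripper": 0},
  {"tx": 0.07, "ty": -0.1, "tz": 0.21, "turn": -0.075, "gripper": 0},
  {"tx": 0.07, "ty": -0.1, "tz": 0.21, "turn": -0.075, "gripper": 0},
])

```text
time_s: 11.8
tcp_pos: [0.4341, 0.0165, 0.1231]
eef_rot: [-90.0, 0.1, -179.9]
contact_force: [0.7, -0.5, -0.2]
gripper_width: 0.0115
```

```bash
python3 plan.py .44,-.05,.12,180 .385,-.265,.12,180 .385,-.265,.06,180
```

```text
t 11.8 pos [0.4341 0.0165 0.1231] yaw -179.92 F [ 0.7 -0.5 -0.2] Mz [-0.16 -0.17  0.01] w 0.0115 j6 61.7
 tx -0.0058 ty 0.0031 tz 0.0665 turn 0.0014  | leg 0.067 dyaw -0.1
 tx 0.0495 ty 0.0031 tz 0.2814 turn 0.0014  | leg 0.222 dyaw -0.1
 tx 0.0495 ty 0.0631 tz 0.2814 turn 0.0014  | leg 0.060 dyaw -0.1
```

Call:
apply_moves([
  {"tx": 0.049, "ty": 0, "tz": 0.281, "turn": 0, "gripper": 0},
  {"tx": 0.049, "ty": 0, "tz": 0.281, "turn": 0, "gripper": 0},
  {"tx": 0.049, "ty": 0, "tz": 0.281, "turn": 0, "gripper": 0},
  {"tx": 0.049, "ty": 0, "tz": 0.281, "turn": 0, "gripper": 0},
  {"tx": 0.049, "ty": 0, "tz": 0.281, "turn": 0, "gripper": 0},
])

```text
time_s: 12.3
tcp_pos: [0.3915, -0.2305, 0.1232]
eef_rot: [-90.0, 0.1, -180.0]
contact_force: [1.7, -0.6, 0.1]
gripper_width: 0.0115
```

Call:
apply_moves([
  {"tx": 0.006, "ty": 0.03, "tz": 0.031, "turn": 0, "gripper": 0},
  {"tx": 0.006, "ty": 0.05, "tz": 0.031, "turn": 0, "gripper": 0},
  {"tx": 0.006, "ty": 0.05, "tz": 0.031, "turn": 0, "gripper": 0},
])

```text
time_s: 12.6
tcp_pos: [0.3837, -0.2602, 0.0704]
eef_rot: [-90.1, -0.3, 179.8]
contact_force: [0.2, -0.1, 0.1]
gripper_width: 0.0114
```

```bash
python3 plan.py .383,-.265,.035,180
```

```text
t 12.6 pos [ 0.3837 -0.2602  0.0704] yaw 179.83 F [ 0.2 -0.1  0.1] Mz [-0.01  0.03 -0.01] w 0.0114 j6 99.6
 tx 0.0007 ty 0.0354 tz 0.0048 turn -0.0030  | leg 0.036 dyaw 0.2
```

Call:
apply_moves([
  {"tx": 0, "ty": 0.013, "tz": -0.004, "turn": 0, "gripper": 0},
  {"tx": 0, "ty": 0.013, "tz": -0.004, "turn": 0, "gripper": 0},
  {"tx": 0, "ty": 0.013, "tz": -0.004, "turn": 0, "gripper": 0.03},
  {"tx": 0, "ty": 0.013, "tz": -0.004, "turn": 0, "gripper": 0.03},
])

```text
time_s: 13.0
tcp_pos: [0.387, -0.2555, 0.0607]
eef_rot: [-90.0, 0.1, -179.9]
contact_force: [-0.2, -0.5, -0.1]
gripper_width: 0.0221
```

Call:
apply_moves([
  {"tx": 0, "ty": -0.05, "tz": 0, "turn": 0, "gripper": 0.05},
  {"tx": -0.02, "ty": -0.07, "tz": -0.04, "turn": 0, "gripper": 0.05},
  {"tx": -0.025, "ty": -0.07, "tz": -0.08, "turn": -0.15, "gripper": 0.05},
  {"tx": -0.03, "ty": -0.07, "tz": -0.12, "turn": -0.3, "gripper": 0.05},
  {"tx": -0.035, "ty": -0.07, "tz": -0.16, "turn": -0.45, "gripper": 0.05},
])

```text
time_s: 13.5
tcp_pos: [0.4215, -0.094, 0.1308]
eef_rot: [-90.0, 0.1, -153.8]
contact_force: [0.5, 0.2, 1.0]
gripper_width: 0.0499
```

```bash
python3 - <<'E'
from h import *
p,d=capture('top');p=p[:,:,::-1]; cv2.imwrite("pics/top6.png",p)
print(*tenons('top',p)[0],sep='\n')
p,d=capture('scene'); p=p[:,:,::-1];cv2.imwrite("pics/scene6.png",p)
print(*tenons('scene',p)[0],sep='\n')
E
python3 plan.py
```

```text
(0.4274, 0.1939, np.float32(36.4), 30, 22, 588)
(0.4396, 0.0309, np.float32(21.8), 40, 22, 592)
(0.4284, 0.1965, np.float32(33.7), 29, 21, 555)
(0.4358, 0.0311, np.float32(22.9), 50, 23, 838)
t 13.6 pos [ 0.4224 -0.0921  0.1309] yaw -153.63 F [ 0.1 -0.9 -0.1] Mz [-0.19 -0.05 -0.02] w 0.05 j6 102.3
```

View pics/scene6.png

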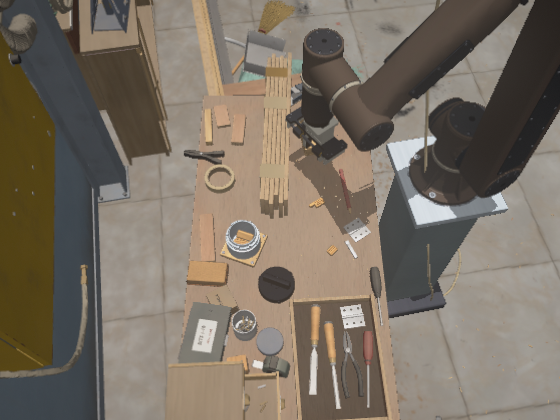

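```bash
python3 plan.py .427,.0265,.12,-157.3
```

```text
t 13.6 pos [ 0.4224 -0.0921  0.1309] yaw -153.63 F [ 0.1 -0.9 -0.1] Mz [-0.19 -0.05 -0.02] w 0.05 j6 102.3
 tx -0.0568 ty 0.0109 tz -0.1042 turn 0.0641  | leg 0.119 dyaw -3.7
```

Call:
apply_moves([
  {"tx": -0.057, "ty": 0.01, "tz": -0.104, "turn": 0.064, "gripper": 0.05},
  {"tx": -0.057, "ty": 0.01, "tz": -0.104, "turn": 0.064, "gripper": 0.05},
  {"tx": -0.057, "ty": 0.01, "tz": -0.104, "turn": 0.064, "gripper": 0.05},
  {"tx": -0.057, "ty": 0.01, "tz": -0.104, "turn": 0.064, "gripper": 0.05},
  {"tx": -0.057, "ty": 0.01, "tz": -0.104, "turn": 0.064, "gripper": 0.05},
])

```text
time_s: 14.1
tcp_pos: [0.4272, 0.0229, 0.12]
eef_rot: [-90.0, 0.0, -157.8]
contact_force: [0.2, -0.9, 0.7]
gripper_width: 0.0496
```

```bash
python3 plan.py .427,.0265,.021,-157.3
```

```text
t 14.1 pos [0.4272 0.0229 0.12  ] yaw -157.82 F [ 0.2 -0.9  0.7] Mz [-0.1  -0.02 -0.05] w 0.0496 j6 82.5
 tx -0.0012 ty 0.0990 tz -0.0034 turn -0.0090  | leg 0.099 dyaw 0.5
```

Call:
apply_moves([
  {"tx": -0.001, "ty": 0.045, "tz": -0.002, "turn": -0.005, "gripper": 0.05},
  {"tx": -0.001, "ty": 0.08, "tz": -0.002, "turn": -0.005, "gripper": 0.05},
  {"tx": -0.001, "ty": 0.098, "tz": -0.002, "turn": -0.005, "gripper": 0.05},
  {"tx": -0.001, "ty": 0.098, "tz": -0.002, "turn": -0.005, "gripper": 0.05},
])

```text
time_s: 14.5
tcp_pos: [0.4257, 0.0231, 0.0197]
eef_rot: [-90.0, -0.3, -157.7]
contact_force: [-0.6, 0.3, 1.5]
gripper_width: 0.0502
```

```bash
python3 plan.py .427,.0265,.021,-157.3
```

```text
t 14.5 pos [0.4257 0.0231 0.0197] yaw -157.71 F [-0.6  0.3  1.5] Mz [-0.12  0.02  0.  ] w 0.0502 j6 82.5
 tx -0.0025 ty -0.0013 tz -0.0027 turn -0.0071  | leg 0.004 dyaw 0.4
```

Call:
apply_moves([
  {"tx": -0.002, "ty": -0.001, "tz": -0.002, "turn": 0, "gripper": 0},
  {"tx": -0.002, "ty": -0.001, "tz": -0.002, "turn": 0, "gripper": 0},
  {"tx": -0.002, "ty": -0.001, "tz": -0.002, "turn": 0, "gripper": 0},
  {"tx": -0.002, "ty": -0.001, "tz": -0.002, "turn": 0, "gripper": 0},
  {"tx": -0.002, "ty": -0.001, "tz": -0.002, "turn": 0, "gripper": 0},
])

```text
time_s: 15.0
tcp_pos: [0.4289, 0.0278, 0.0233]
eef_rot: [-90.0, 0.1, -157.6]
contact_force: [-2.2, 0.5, 7.9]
gripper_width: 0.0213
```

```bash
python3 plan.py .427,.0265,.12,180 .385,-.22,.12,180
```

```text
t 15.0 pos [0.4289 0.0278 0.0233] yaw -157.57 F [-2.2  0.5  7.9] Mz [-0.07  0.46 -0.03] w 0.0213 j6 82.2
 tx 0.0023 ty -0.0967 tz 0.0005 turn 0.3915  | leg 0.097 dyaw -22.4
 tx 0.1352 ty -0.0967 tz 0.2123 turn 0.3915  | leg 0.250 dyaw -22.4
```

Call:
apply_moves([
  {"tx": 0, "ty": -0.05, "tz": 0, "turn": 0, "gripper": 0},
  {"tx": 0, "ty": -0.097, "tz": 0, "turn": 0, "gripper": 0},
  {"tx": 0.135, "ty": -0.097, "tz": 0.212, "turn": 0.39, "gripper": 0},
  {"tx": 0.135, "ty": -0.097, "tz": 0.212, "turn": 0.39, "gripper": 0},
  {"tx": 0.135, "ty": -0.097, "tz": 0.212, "turn": 0.39, "gripper": 0},
])

```text
time_s: 15.5
tcp_pos: [0.4019, -0.121, 0.1204]
eef_rot: [-90.0, 0.1, 179.9]
contact_force: [1.5, -0.3, -1.7]
gripper_width: 0.0213
```

```bash
python3 plan.py .385,-.225,.12,180 .385,-.225,.065,180
```

```text
t 15.5 pos [ 0.4019 -0.121   0.1204] yaw 179.87 F [ 1.5 -0.3 -1.7] Mz [-0.07 -0.23 -0.02] w 0.0213 j6 79.4
 tx 0.0166 ty 0.0004 tz 0.1040 turn -0.0023  | leg 0.105 dyaw 0.1
 tx 0.0166 ty 0.0554 tz 0.1040 turn -0.0023  | leg 0.055 dyaw 0.1
```

Call:
apply_moves([
  {"tx": 0.012, "ty": 0, "tz": 0.1, "turn": 0, "gripper": 0},
  {"tx": 0.012, "ty": 0, "tz": 0.1, "turn": 0, "gripper": 0},
  {"tx": 0.012, "ty": 0.03, "tz": 0.1, "turn": 0, "gripper": 0},
  {"tx": 0.012, "ty": 0.055, "tz": 0.1, "turn": 0, "gripper": 0},
  {"tx": 0.012, "ty": 0.055, "tz": 0.1, "turn": 0, "gripper": 0},
])

```text
time_s: 16.0
tcp_pos: [0.3876, -0.2204, 0.0622]
eef_rot: [-90.1, -0.3, 179.9]
contact_force: [-0.2, 1.2, 0.1]
gripper_width: 0.0214
```

```bash
python3 plan.py .385,-.220,.058,180
```

```text
t 16.0 pos [ 0.3876 -0.2204  0.0622] yaw 179.94 F [-0.2  1.2  0.1] Mz [-0.08  0.06  0.03] w 0.0214 j6 94.1
 tx 0.0026 ty 0.0042 tz -0.0004 turn -0.0011  | leg 0.005 dyaw 0.1
```

Call:
apply_moves([
  {"tx": 0.003, "ty": 0.01, "tz": 0, "turn": 0, "gripper": 0},
  {"tx": 0.003, "ty": 0.01, "tz": 0, "turn": 0, "gripper": 0.035},
  {"tx": 0.003, "ty": 0.01, "tz": 0, "turn": 0, "gripper": 0.035},
  {"tx": 0.003, "ty": 0.01, "tz": 0, "turn": 0, "gripper": 0.035},
])

```text
time_s: 16.4
tcp_pos: [0.3881, -0.2198, 0.0554]
eef_rot: [-90.0, 0.1, -179.9]
contact_force: [0.2, -0.5, -0.4]
gripper_width: 0.0342
```

Call:
apply_moves([
  {"tx": 0, "ty": -0.05, "tz": 0, "turn": 0, "gripper": 0.05},
  {"tx": -0.02, "ty": -0.07, "tz": -0.04, "turn": 0, "gripper": 0.05},
  {"tx": -0.03, "ty": -0.07, "tz": -0.085, "turn": -0.15, "gripper": 0.05},
  {"tx": -0.04, "ty": -0.07, "tz": -0.13, "turn": -0.3, "gripper": 0.05},
  {"tx": -0.05, "ty": -0.07, "tz": -0.175, "turn": -0.45, "gripper": 0.05},
])

```text
time_s: 16.9
tcp_pos: [0.4376, -0.043, 0.1257]
eef_rot: [-90.0, 0.1, -153.8]
contact_force: [0.9, -0.4, 0.4]
gripper_width: 0.0497
```

```bash
python3 - <<'E'
from h import *
p,d=capture('top');p=p[:,:,::-1]; cv2.imwrite("pics/top7.png",p)
print(*tenons('top',p)[0],sep='\n')
p,d=capture('scene'); p=p[:,:,::-1];cv2.imwrite("pics/scene7.png",p)
print(*tenons('scene',p)[0],sep='\n')
cv2.imwrite('pics/b7.png',cv2.resize(p[100:300,180:400],None,fx=3,fy=3,interpolation=cv2.INTER_CUBIC))
E
python3 plan.py .4279,.1952,.12,-145
```

```text
(0.4274, 0.194, np.float32(35.2), 30, 22, 586)
(0.4284, 0.1966, np.float32(34.2), 29, 21, 559)
t 17.0 pos [ 0.4392 -0.0405  0.1258] yaw -153.52 F [-0.7 -0.3 -0.2] Mz [-0.18 -0.03  0.02] w 0.0502 j6 95.9
 tx -0.0950 ty 0.0058 tz -0.2160 turn -0.1487  | leg 0.236 dyaw 8.5
```

View pics/b7.png

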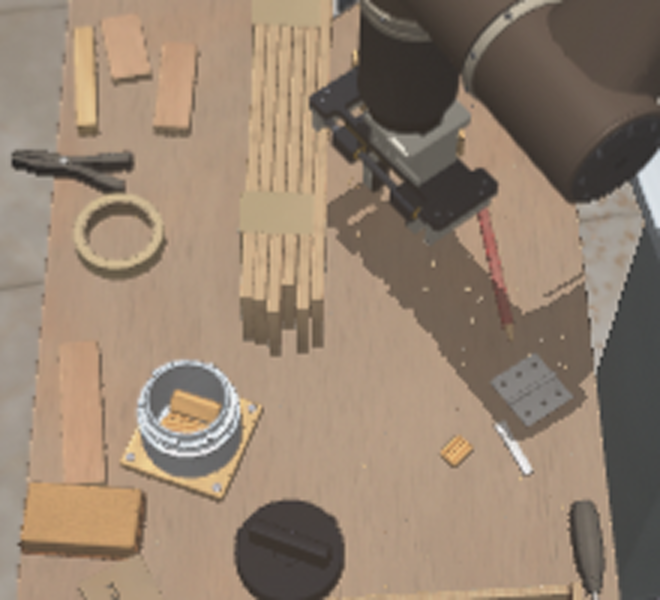

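Call:
apply_moves([
  {"tx": -0.094, "ty": 0.005, "tz": -0.215, "turn": -0.148, "gripper": 0.04},
  {"tx": -0.094, "ty": 0.005, "tz": -0.215, "turn": -0.148, "gripper": 0.04},
  {"tx": -0.094, "ty": 0.005, "tz": -0.215, "turn": -0.148, "gripper": 0.04},
  {"tx": -0.094, "ty": 0.005, "tz": -0.215, "turn": -0.148, "gripper": 0.04},
  {"tx": -0.094, "ty": 0.005, "tz": -0.215, "turn": -0.148, "gripper": 0.04},
])

```text
time_s: 17.5
tcp_pos: [0.4279, 0.1924, 0.1204]
eef_rot: [-90.0, 0.1, -145.6]
contact_force: [0.0, -0.3, -0.8]
gripper_width: 0.0402
```

Call:
apply_moves([
  {"tx": 0, "ty": 0, "tz": 0, "turn": 0, "gripper": 0.04},
  {"tx": 0, "ty": 0, "tz": 0, "turn": 0, "gripper": 0.04},
])

```text
time_s: 17.7
tcp_pos: [0.4276, 0.19, 0.1197]
eef_rot: [-90.0, 0.0, -145.6]
contact_force: [0.1, 0.3, -0.4]
gripper_width: 0.04
```

```bash
python3 plan.py .4279,.1952,.022,-145
```

```text
t 17.7 pos [0.4276 0.19   0.1197] yaw -145.58 F [ 0.1  0.3 -0.4] Mz [-0.18 -0.03 -0.02] w 0.04 j6 76.3
 tx -0.0031 ty 0.0977 tz -0.0041 turn -0.0101  | leg 0.098 dyaw 0.6
```

Call:
apply_moves([
  {"tx": -0.003, "ty": 0.045, "tz": -0.004, "turn": -0.01, "gripper": 0.04},
  {"tx": -0.003, "ty": 0.08, "tz": -0.004, "turn": -0.01, "gripper": 0.04},
  {"tx": -0.003, "ty": 0.097, "tz": -0.004, "turn": -0.01, "gripper": 0.04},
  {"tx": -0.003, "ty": 0.097, "tz": -0.004, "turn": -0.01, "gripper": 0.04},
])

```text
time_s: 18.1
tcp_pos: [0.4269, 0.1919, 0.0206]
eef_rot: [-89.9, -0.3, -145.2]
contact_force: [0.4, 0.2, 0.2]
gripper_width: 0.0397
```

```bash
python3 plan.py .4279,.1952,.022,-145
```

```text
t 18.1 pos [0.4269 0.1919 0.0206] yaw -145.21 F [0.4 0.2 0.2] Mz [-0.08 -0.01 -0.06] w 0.0397 j6 76.4
 tx -0.0027 ty -0.0014 tz -0.0022 turn -0.0036  | leg 0.004 dyaw 0.2
```

Call:
apply_moves([
  {"tx": -0.002, "ty": -0.001, "tz": -0.002, "turn": 0, "gripper": 0},
  {"tx": -0.002, "ty": -0.001, "tz": -0.002, "turn": 0, "gripper": 0},
  {"tx": -0.002, "ty": -0.001, "tz": -0.002, "turn": 0, "gripper": 0},
  {"tx": -0.002, "ty": -0.001, "tz": -0.002, "turn": 0, "gripper": 0},
  {"tx": -0.002, "ty": -0.001, "tz": -0.002, "turn": 0, "gripper": 0},
])

```text
time_s: 18.6
tcp_pos: [0.4294, 0.1978, 0.0248]
eef_rot: [-90.0, 0.1, -145.1]
contact_force: [-0.0, -1.7, 8.0]
gripper_width: 0.0212
```

```bash
python3 plan.py .4279,.1952,.12,180 .44,-.05,.12,180
```

```text
t 18.6 pos [0.4294 0.1978 0.0248] yaw -145.06 F [-0.  -1.7  8. ] Mz [-0.56  0.02 -0.  ] w 0.0212 j6 76.2
 tx 0.0027 ty -0.0952 tz 0.0013 turn 0.6097  | leg 0.095 dyaw -34.9
 tx 0.1332 ty -0.0952 tz 0.2092 turn 0.6097  | leg 0.245 dyaw -34.9
```

Call:
apply_moves([
  {"tx": 0, "ty": -0.05, "tz": 0, "turn": 0, "gripper": 0},
  {"tx": 0, "ty": -0.097, "tz": 0, "turn": 0, "gripper": 0},
  {"tx": 0.133, "ty": -0.097, "tz": 0.209, "turn": 0.61, "gripper": 0},
  {"tx": 0.133, "ty": -0.097, "tz": 0.209, "turn": 0.61, "gripper": 0},
  {"tx": 0.133, "ty": -0.097, "tz": 0.209, "turn": 0.61, "gripper": 0},
])

```text
time_s: 19.1
tcp_pos: [0.4348, 0.0463, 0.1216]
eef_rot: [-90.1, 0.1, -171.1]
contact_force: [0.9, -0.7, -0.8]
gripper_width: 0.0214
```

```bash
python3 plan.py .44,-.05,.12,180 .385,-.185,.12,180
```

```text
t 19.1 pos [0.4348 0.0463 0.1216] yaw -171.13 F [ 0.9 -0.7 -0.8] Mz [-0.11 -0.26  0.02] w 0.0214 j6 66.8
 tx 0.0097 ty 0.0016 tz 0.0960 turn 0.1549  | leg 0.096 dyaw -8.9
 tx 0.0849 ty 0.0016 tz 0.2209 turn 0.1549  | leg 0.146 dyaw -8.9
```

Call:
apply_moves([
  {"tx": 0.083, "ty": 0, "tz": 0.216, "turn": 0.155, "gripper": 0},
  {"tx": 0.083, "ty": 0, "tz": 0.216, "turn": 0.155, "gripper": 0},
  {"tx": 0.083, "ty": 0, "tz": 0.216, "turn": 0.155, "gripper": 0},
  {"tx": 0.083, "ty": 0, "tz": 0.216, "turn": 0.155, "gripper": 0},
  {"tx": 0.083, "ty": 0, "tz": 0.216, "turn": 0.155, "gripper": 0},
])

```text
time_s: 19.6
tcp_pos: [0.386, -0.1814, 0.1211]
eef_rot: [-90.0, 0.1, -179.8]
contact_force: [0.2, 0.1, 0.2]
gripper_width: 0.0215
```

```bash
python3 plan.py .385,-.19,.06,180
```

```text
t 19.6 pos [ 0.386  -0.1814  0.1211] yaw -179.83 F [0.2 0.1 0.2] Mz [-0.04 -0.12 -0.01] w 0.0215 j6 88.6
 tx 0.0011 ty 0.0611 tz 0.0086 turn 0.0030  | leg 0.062 dyaw -0.2
```

Call:
apply_moves([
  {"tx": 0.001, "ty": 0.04, "tz": 0.009, "turn": 0, "gripper": 0},
  {"tx": 0.001, "ty": 0.061, "tz": 0.009, "turn": 0, "gripper": 0},
  {"tx": 0.001, "ty": 0.061, "tz": 0.009, "turn": 0, "gripper": 0},
  {"tx": 0.001, "ty": 0.061, "tz": 0.009, "turn": 0, "gripper": 0.035},
  {"tx": 0.001, "ty": 0.061, "tz": 0.009, "turn": 0, "gripper": 0.035},
])

```text
time_s: 20.1
tcp_pos: [0.3875, -0.1879, 0.0608]
eef_rot: [-90.0, 0.1, -179.7]
contact_force: [0.2, -0.3, -0.1]
gripper_width: 0.0316
```

Call:
apply_moves([
  {"tx": 0, "ty": 0, "tz": 0, "turn": 0, "gripper": 0.035},
  {"tx": 0, "ty": -0.05, "tz": 0, "turn": 0, "gripper": 0.035},
  {"tx": 0, "ty": -0.1, "tz": 0, "turn": 0, "gripper": 0.035},
  {"tx": -0.02, "ty": -0.1, "tz": -0.045, "turn": 0.1, "gripper": 0.035},
  {"tx": -0.04, "ty": -0.1, "tz": -0.09, "turn": 0.2, "gripper": 0.035},
])

```text
time_s: 20.6
tcp_pos: [0.4274, -0.0972, 0.1625]
eef_rot: [-90.2, 0.4, 168.4]
contact_force: [0.7, -0.2, -1.1]
gripper_width: 0.035
```

```bash
python3 plan.py .5,.15,.16,149 .61,.271,.14,149
```

```text
t 20.6 pos [ 0.4274 -0.0972  0.1625] yaw 168.38 F [ 0.7 -0.2 -1.1] Mz [-0.13 -0.18 -0.01] w 0.035 j6 65.2
 tx -0.0214 ty 0.0025 tz -0.2568 turn 0.3383  | leg 0.258 dyaw -19.4
 tx -0.1047 ty 0.0225 tz -0.3974 turn 0.3383  | leg 0.165 dyaw -19.4
```

Call:
apply_moves([
  {"tx": -0.021, "ty": 0, "tz": -0.257, "turn": 0.338, "gripper": 0.05},
  {"tx": -0.021, "ty": 0, "tz": -0.257, "turn": 0.338, "gripper": 0.05},
  {"tx": -0.021, "ty": 0, "tz": -0.257, "turn": 0.338, "gripper": 0.05},
  {"tx": -0.021, "ty": 0, "tz": -0.257, "turn": 0.338, "gripper": 0.05},
])

```text
time_s: 21.0
tcp_pos: [0.4776, 0.0842, 0.1609]
eef_rot: [-90.1, 0.1, 149.3]
contact_force: [2.1, -0.9, 0.9]
gripper_width: 0.0496
```

```bash
python3 - <<'E'
from h import *
p,d=capture('top');p=p[:,:,::-1]; cv2.imwrite("pics/top8.png",p)
print(*tenons('top',p)[0],sep='\n')
p,d=capture('scene'); p=p[:,:,::-1];cv2.imwrite("pics/scene8.png",p)
print(*tenons('scene',p)[0],sep='\n')
cv2.imwrite('pics/b8.png',cv2.resize(p[100:320,180:400],None,fx=2.7,fy=2.7,interpolation=cv2.INTER_CUBIC))
E
python3 plan.py
```

```text
t 21.1 pos [0.4795 0.0869 0.1608] yaw 149.71 F [-0.  -0.8 -0.3] Mz [-0.15  0.12  0.01] w 0.0501 j6 26.2
```

View pics/b8.png

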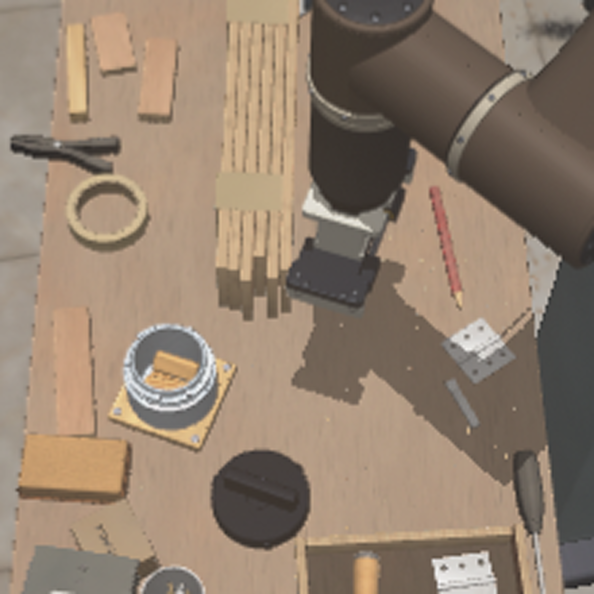

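View pics/top8.png

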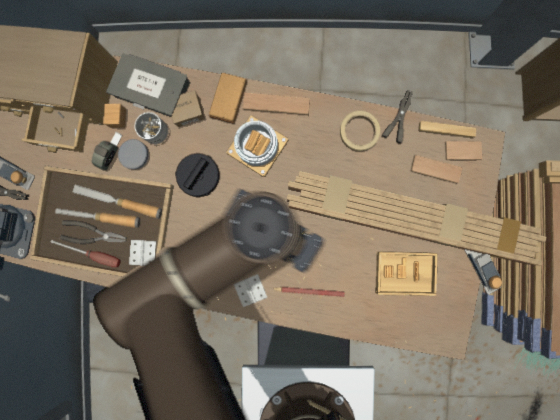

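```bash
python3 - <<'E'
from h import *
a=[]
for n in('top','scene'):
    p=cv2.imread(f'pics/{n}8.png')
    o=ortho(n,p,.56,.66,.22,.32,.051,.00025).astype(float)
    a.append(np.clip((o/110)**.6*255,0,255).astype(np.uint8))
cv2.imwrite('pics/d1.png',np.hstack(a))
E
```

```text
(no output)
```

View pics/d1.png

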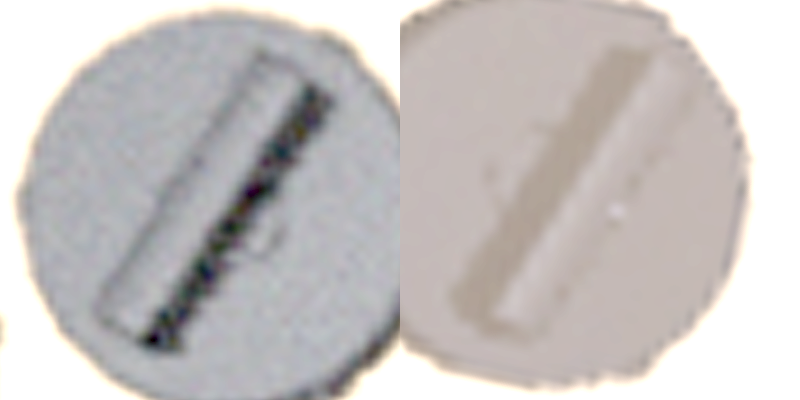

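```bash
python3 plan.py .6112,.2702,.12,149.2
```

```text
t 21.1 pos [0.4795 0.0869 0.1608] yaw 149.71 F [-0.  -0.8 -0.3] Mz [-0.15  0.12  0.01] w 0.0501 j6 26.2
 tx -0.0213 ty 0.0408 tz -0.2247 turn 0.0090  | leg 0.229 dyaw -0.5
```

Call:
apply_moves([
  {"tx": -0.021, "ty": 0.03, "tz": -0.224, "turn": 0.009, "gripper": 0.05},
  {"tx": -0.021, "ty": 0.03, "tz": -0.224, "turn": 0.009, "gripper": 0.05},
  {"tx": -0.021, "ty": 0.03, "tz": -0.224, "turn": 0.009, "gripper": 0.05},
  {"tx": -0.021, "ty": 0.03, "tz": -0.224, "turn": 0.009, "gripper": 0.05},
  {"tx": -0.021, "ty": 0.03, "tz": -0.224, "turn": 0.009, "gripper": 0.05},
])

```text
time_s: 21.6
tcp_pos: [0.611, 0.267, 0.1295]
eef_rot: [-90.1, 0.0, 149.0]
contact_force: [-0.0, -1.2, 0.7]
gripper_width: 0.0501
```

Call:
apply_moves([
  {"tx": 0, "ty": 0, "tz": 0, "turn": 0, "gripper": 0.05},
  {"tx": 0, "ty": 0, "tz": 0, "turn": 0, "gripper": 0.05},
])

```text
time_s: 21.8
tcp_pos: [0.609, 0.2643, 0.1294]
eef_rot: [-90.0, -0.0, 149.0]
contact_force: [-0.7, -0.1, -0.2]
gripper_width: 0.0505
```

```bash
python3 plan.py .6112,.2702,.043,149.2
```

```text
t 21.8 pos [0.609  0.2643 0.1294] yaw 148.95 F [-0.7 -0.1 -0.2] Mz [-0.07  0.1  -0.01] w 0.0505 j6 18.7
 tx 0.0012 ty 0.0864 tz -0.0062 turn -0.0043  | leg 0.087 dyaw 0.2
```

Call:
apply_moves([
  {"tx": 0.001, "ty": 0.04, "tz": -0.006, "turn": -0.004, "gripper": 0.05},
  {"tx": 0.001, "ty": 0.07, "tz": -0.006, "turn": -0.004, "gripper": 0.05},
  {"tx": 0.001, "ty": 0.086, "tz": -0.006, "turn": -0.004, "gripper": 0.05},
  {"tx": 0.001, "ty": 0.086, "tz": -0.006, "turn": -0.004, "gripper": 0.05},
  {"tx": 0.001, "ty": 0.086, "tz": -0.006, "turn": -0.004, "gripper": 0.05},
])

```text
time_s: 22.3
tcp_pos: [0.6118, 0.2691, 0.0448]
eef_rot: [-90.0, 0.0, 149.1]
contact_force: [0.6, 0.7, 0.3]
gripper_width: 0.0502
```

```bash
python3 plan.py .6112,.2702,.043,149.2
```

```text
t 22.3 pos [0.6118 0.2691 0.0448] yaw 149.13 F [0.6 0.7 0.3] Mz [ 0.   -0.01 -0.04] w 0.0502 j6 18.7
 tx 0.0010 ty 0.0018 tz -0.0006 turn -0.0012  | leg 0.002 dyaw 0.1
```

Call:
apply_moves([
  {"tx": 0.001, "ty": 0.002, "tz": 0, "turn": 0, "gripper": 0},
  {"tx": 0.001, "ty": 0.002, "tz": 0, "turn": 0, "gripper": 0},
  {"tx": 0.001, "ty": 0.002, "tz": 0, "turn": 0, "gripper": 0},
  {"tx": 0.001, "ty": 0.002, "tz": 0, "turn": 0, "gripper": 0},
  {"tx": 0.001, "ty": 0.002, "tz": 0, "turn": 0, "gripper": 0},
], newtons=35)

```text
time_s: 22.8
tcp_pos: [0.6109, 0.2701, 0.0418]
eef_rot: [-90.0, 0.0, 149.1]
contact_force: [0.0, 0.4, 4.1]
gripper_width: 0.0158
```

Call:
apply_moves([
  {"tx": 0, "ty": 0, "tz": 0, "turn": 0, "gripper": 0},
  {"tx": 0, "ty": 0, "tz": 0, "turn": 0, "gripper": 0},
  {"tx": 0, "ty": 0, "tz": 0, "turn": 0, "gripper": 0},
])

```text
time_s: 23.1
tcp_pos: [0.6109, 0.2701, 0.0418]
eef_rot: [-90.0, 0.0, 149.1]
contact_force: [-0.7, 0.2, 5.3]
gripper_width: 0.0155
```

```bash
python3 plan.py .6112,.2702,.18,149.2
```

```text
t 23.1 pos [0.6109 0.2701 0.0418] yaw 149.14 F [-0.7  0.2  5.3] Mz [0.   0.44 0.03] w 0.0155 j6 18.6
 tx -0.0002 ty -0.1382 tz -0.0002 turn -0.0011  | leg 0.138 dyaw 0.1
```

Call:
apply_moves([
  {"tx": 0, "ty": -0.04, "tz": 0, "turn": 0, "gripper": 0},
  {"tx": 0, "ty": -0.08, "tz": 0, "turn": 0, "gripper": 0},
  {"tx": 0, "ty": -0.12, "tz": 0, "turn": 0, "gripper": 0},
  {"tx": 0, "ty": -0.145, "tz": 0, "turn": 0, "gripper": 0},
  {"tx": 0, "ty": -0.145, "tz": 0, "turn": 0, "gripper": 0},
])

```text
time_s: 23.6
tcp_pos: [0.6125, 0.271, 0.1909]
eef_rot: [-90.4, 0.2, 149.2]
contact_force: [0.0, 0.4, -1.5]
gripper_width: 0.0156
```

```bash
python3 plan.py .6824,.1269,.18,108
```

```text
t 23.6 pos [0.6125 0.271  0.1909] yaw 149.15 F [ 0.   0.4 -1.5] Mz [ 0.   -0.03  0.  ] w 0.0156 j6 18.6
 tx -0.1339 ty 0.0109 tz 0.0879 turn 0.7182  | leg 0.161 dyaw -41.2
```

Call:
apply_moves([
  {"tx": -0.032, "ty": 0.006, "tz": 0.021, "turn": 0.14, "gripper": 0},
  {"tx": -0.064, "ty": 0.006, "tz": 0.042, "turn": 0.28, "gripper": 0},
  {"tx": -0.096, "ty": 0.006, "tz": 0.063, "turn": 0.42, "gripper": 0},
  {"tx": -0.126, "ty": 0.006, "tz": 0.082, "turn": 0.56, "gripper": 0},
  {"tx": -0.134, "ty": 0.006, "tz": 0.088, "turn": 0.7, "gripper": 0},
])

```text
time_s: 24.1
tcp_pos: [0.6809, 0.1224, 0.1784]
eef_rot: [-89.8, 0.0, 108.5]
contact_force: [-0.5, -0.4, -1.8]
gripper_width: 0.0154
```

Call:
apply_moves([
  {"tx": 0, "ty": 0, "tz": 0, "turn": 0.018, "gripper": 0},
  {"tx": 0, "ty": 0, "tz": 0, "turn": 0.018, "gripper": 0},
  {"tx": 0, "ty": 0, "tz": 0, "turn": 0.018, "gripper": 0},
])

```text
time_s: 24.4
tcp_pos: [0.6801, 0.1265, 0.1798]
eef_rot: [-89.9, -0.0, 108.2]
contact_force: [-0.4, -0.5, -0.7]
gripper_width: 0.0157
```

```bash
python3 plan.py .6824,.1269,.15,108
python3 - <<'E'
from h import *
for n in('top','scene'):
    p,d=capture(n);cv2.imwrite(f"pics/{n}9.png",p[:,:,::-1])
s=cv2.imread('pics/scene9.png');cv2.imwrite('pics/b9.png',cv2.resize(s[150:320,160:400],None,fx=3,fy=3,interpolation=cv2.INTER_CUBIC))
E
python3 plan.py .6824,.1269,.15,108
```

```text
t 24.4 pos [0.6801 0.1265 0.1798] yaw 108.18 F [-0.4 -0.5 -0.7] Mz [ 0.05 -0.02 -0.  ] w 0.0157 j6 -8.4
 tx -0.0003 ty 0.0298 tz -0.0023 turn 0.0031  | leg 0.030 dyaw -0.2
t 24.5 pos [0.6802 0.1267 0.1803] yaw 108.16 F [-0.5 -0.4 -1. ] Mz [ 0.12  0.04 -0.06] w 0.0157 j6 -8.5
 tx -0.0005 ty 0.0303 tz -0.0021 turn 0.0027  | leg 0.030 dyaw -0.2
```

View pics/b9.png

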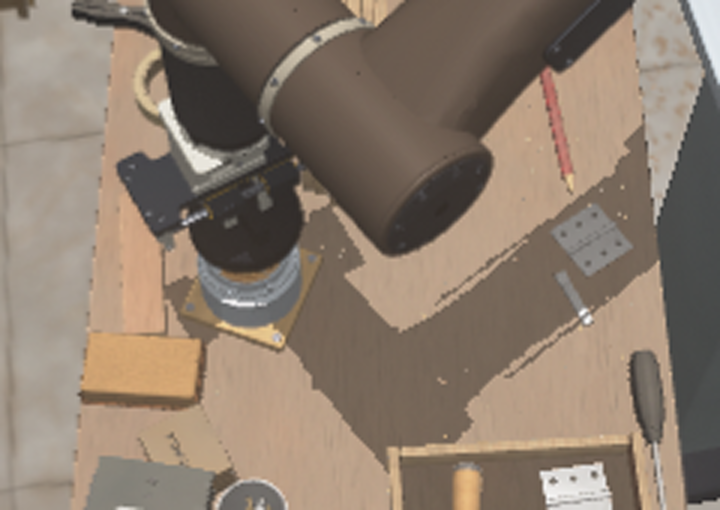

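Call:
apply_moves([
  {"tx": 0, "ty": 0.02, "tz": -0.002, "turn": 0.003, "gripper": 0},
  {"tx": 0, "ty": 0.042, "tz": -0.002, "turn": 0.003, "gripper": 0},
  {"tx": 0, "ty": 0.042, "tz": -0.002, "turn": 0.003, "gripper": 0},
  {"tx": 0, "ty": 0.042, "tz": -0.002, "turn": 0.003, "gripper": 0},
  {"tx": 0, "ty": 0.042, "tz": -0.002, "turn": 0.003, "gripper": 0},
])

```text
time_s: 25.0
tcp_pos: [0.6832, 0.1269, 0.14]
eef_rot: [-90.1, 0.0, 107.9]
contact_force: [-0.0, 0.2, -1.4]
gripper_width: 0.0155
```

```bash
python3 plan.py .6824,.1269,.125,108
```

```text
t 25.0 pos [0.6832 0.1269 0.14  ] yaw 107.89 F [-0.   0.2 -1.4] Mz [ 0.07 -0.06 -0.01] w 0.0155 j6 -8.7
 tx 0.0002 ty 0.0150 tz 0.0008 turn -0.0020  | leg 0.015 dyaw 0.1
```

Call:
apply_moves([
  {"tx": 0, "ty": 0.005, "tz": 0.0005, "turn": 0, "gripper": 0},
  {"tx": 0, "ty": 0.008, "tz": 0.0005, "turn": 0, "gripper": 0},
  {"tx": 0, "ty": 0.01, "tz": 0.0005, "turn": 0, "gripper": 0},
  {"tx": 0, "ty": 0.01, "tz": 0.0005, "turn": 0, "gripper": 0},
])

```text
time_s: 25.4
tcp_pos: [0.6818, 0.1261, 0.1282]
eef_rot: [-90.0, 0.0, 107.8]
contact_force: [-0.5, 0.9, -1.0]
gripper_width: 0.0158
```

Call:
apply_moves([
  {"tx": 0, "ty": 0.001, "tz": 0, "turn": 0, "gripper": 0},
  {"tx": 0, "ty": 0.002, "tz": 0, "turn": 0, "gripper": 0},
  {"tx": 0, "ty": 0.002, "tz": 0, "turn": 0, "gripper": 0},
])

```text
time_s: 25.7
tcp_pos: [0.682, 0.1262, 0.1264]
eef_rot: [-90.0, 0.0, 107.8]
contact_force: [0.1, 0.2, -1.5]
gripper_width: 0.0156
```

Call:
apply_moves([
  {"tx": 0, "ty": 0.001, "tz": 0, "turn": 0, "gripper": 0},
  {"tx": 0, "ty": 0.002, "tz": 0, "turn": 0, "gripper": 0},
  {"tx": 0, "ty": 0.002, "tz": 0, "turn": 0, "gripper": 0},
])

```text
time_s: 26.0
tcp_pos: [0.6821, 0.1262, 0.1246]
eef_rot: [-90.0, 0.0, 107.8]
contact_force: [-0.8, -0.3, -1.2]
gripper_width: 0.0156
```

Call:
apply_moves([
  {"tx": 0, "ty": 0.001, "tz": 0, "turn": 0, "gripper": 0},
  {"tx": 0, "ty": 0.001, "tz": 0, "turn": 0, "gripper": 0},
])

```text
time_s: 26.2
tcp_pos: [0.6822, 0.1262, 0.1243]
eef_rot: [-90.0, 0.0, 107.8]
contact_force: [-2.5, -0.6, 4.1]
gripper_width: 0.0158
```

Call:
apply_moves([
  {"tx": 0, "ty": 0.001, "tz": 0, "turn": 0, "gripper": 0},
  {"tx": 0, "ty": 0.001, "tz": 0, "turn": 0, "gripper": 0},
])

```text
time_s: 26.4
tcp_pos: [0.6823, 0.1262, 0.1242]
eef_rot: [-90.1, 0.0, 107.8]
contact_force: [-4.0, -0.7, 9.8]
gripper_width: 0.0156
```

Call:
apply_moves([
  {"tx": 0, "ty": -0.0005, "tz": 0, "turn": -0.05, "gripper": 0},
  {"tx": 0, "ty": -0.0008, "tz": 0, "turn": -0.1, "gripper": 0},
  {"tx": 0, "ty": -0.001, "tz": 0, "turn": -0.15, "gripper": 0},
  {"tx": 0, "ty": -0.0013, "tz": 0, "turn": -0.2, "gripper": 0},
  {"tx": 0, "ty": -0.0013, "tz": 0, "turn": -0.2, "gripper": 0},
])

```text
time_s: 26.9
tcp_pos: [0.683, 0.1266, 0.1252]
eef_rot: [-90.1, 0.0, 119.4]
contact_force: [-1.1, 0.9, 5.1]
gripper_width: 0.016
```

```bash
python3 plan.py
```

```text
t 26.9 pos [0.683  0.1266 0.1252] yaw 119.39 F [-1.1  0.9  5.1] Mz [ 0.34  0.45 -0.03] w 0.016 j6 2.8
```

Call:
apply_moves([
  {"tx": 0, "ty": -0.0004, "tz": 0, "turn": -0.05, "gripper": 0},
  {"tx": 0, "ty": -0.0006, "tz": 0, "turn": -0.1, "gripper": 0},
  {"tx": 0, "ty": -0.0006, "tz": 0, "turn": -0.15, "gripper": 0},
  {"tx": 0, "ty": -0.0006, "tz": 0, "turn": -0.2, "gripper": 0},
  {"tx": 0, "ty": -0.0006, "tz": 0, "turn": -0.2, "gripper": 0},
])

```text
time_s: 27.4
tcp_pos: [0.683, 0.1265, 0.1255]
eef_rot: [-90.1, 0.1, 130.8]
contact_force: [-1.1, 1.2, 5.7]
gripper_width: 0.0157
```

```bash
python3 plan.py
```

```text
t 27.4 pos [0.683  0.1265 0.1255] yaw 130.8 F [-1.1  1.2  5.7] Mz [0.28 0.11 0.09] w 0.0157 j6 14.2
```

Call:
apply_moves([
  {"tx": 0, "ty": 0, "tz": 0, "turn": -0.07, "gripper": 0},
  {"tx": 0, "ty": 0, "tz": 0, "turn": -0.14, "gripper": 0},
  {"tx": 0, "ty": 0, "tz": 0, "turn": -0.21, "gripper": 0},
  {"tx": 0, "ty": 0, "tz": 0, "turn": -0.25, "gripper": 0},
  {"tx": 0, "ty": 0, "tz": 0, "turn": -0.25, "gripper": 0},
])

```text
time_s: 27.9
tcp_pos: [0.6817, 0.1261, 0.1237]
eef_rot: [-90.0, -0.0, 145.0]
contact_force: [0.6, -0.3, -2.1]
gripper_width: 0.0159
```

```bash
python3 plan.py
```

```text
t 27.9 pos [0.6817 0.1261 0.1237] yaw 145.02 F [ 0.6 -0.3 -2.1] Mz [-0.02  0.04  0.03] w 0.0159 j6 28.5
```

Call:
apply_moves([
  {"tx": 0, "ty": 0.001, "tz": 0, "turn": 0, "gripper": 0},
  {"tx": 0, "ty": 0.002, "tz": 0, "turn": 0, "gripper": 0},
  {"tx": 0, "ty": 0.002, "tz": 0, "turn": 0, "gripper": 0},
])

```text
time_s: 28.2
tcp_pos: [0.6819, 0.1261, 0.122]
eef_rot: [-90.0, -0.0, 145.0]
contact_force: [-0.6, -0.3, -0.9]
gripper_width: 0.0157
```

Call:
apply_moves([
  {"tx": 0, "ty": 0.001, "tz": 0, "turn": 0, "gripper": 0},
  {"tx": 0, "ty": 0.0015, "tz": 0, "turn": 0, "gripper": 0},
  {"tx": 0, "ty": 0.0015, "tz": 0, "turn": 0, "gripper": 0},
])

```text
time_s: 28.5
tcp_pos: [0.682, 0.1262, 0.1208]
eef_rot: [-90.0, -0.0, 145.1]
contact_force: [-0.5, -1.0, -1.2]
gripper_width: 0.0162
```

Call:
apply_moves([
  {"tx": 0, "ty": 0.001, "tz": 0, "turn": 0, "gripper": 0},
  {"tx": 0, "ty": 0.001, "tz": 0, "turn": 0, "gripper": 0},
  {"tx": 0, "ty": 0.001, "tz": 0, "turn": 0, "gripper": 0},
])

```text
time_s: 28.8
tcp_pos: [0.682, 0.1262, 0.1199]
eef_rot: [-90.0, -0.0, 145.1]
contact_force: [0.0, 0.4, -1.3]
gripper_width: 0.0162
```

Call:
apply_moves([
  {"tx": 0, "ty": 0.001, "tz": 0, "turn": 0, "gripper": 0},
  {"tx": 0, "ty": 0.001, "tz": 0, "turn": 0, "gripper": 0},
  {"tx": 0, "ty": 0.001, "tz": 0, "turn": 0, "gripper": 0},
])

```text
time_s: 29.1
tcp_pos: [0.6822, 0.1262, 0.1193]
eef_rot: [-90.0, 0.0, 145.1]
contact_force: [-1.1, -1.3, 1.0]
gripper_width: 0.0159
```

Call:
apply_moves([
  {"tx": 0, "ty": 0, "tz": 0, "turn": 0.05, "gripper": 0},
  {"tx": 0, "ty": 0, "tz": 0, "turn": 0.1, "gripper": 0},
  {"tx": 0, "ty": 0.0003, "tz": 0, "turn": 0.15, "gripper": 0},
  {"tx": 0, "ty": 0.0005, "tz": 0, "turn": 0.2, "gripper": 0},
  {"tx": 0, "ty": 0.0005, "tz": 0, "turn": 0.2, "gripper": 0},
])

```text
time_s: 29.6
tcp_pos: [0.6822, 0.1262, 0.1184]
eef_rot: [-90.0, 0.0, 133.6]
contact_force: [-0.1, 1.2, -0.1]
gripper_width: 0.0159
```

```bash
python3 plan.py
```

```text
t 29.6 pos [0.6822 0.1262 0.1184] yaw 133.56 F [-0.1  1.2 -0.1] Mz [ 0.09 -0.04 -0.06] w 0.0159 j6 17.0
```

Call:
apply_moves([
  {"tx": 0, "ty": 0.0002, "tz": 0, "turn": 0.05, "gripper": 0},
  {"tx": 0, "ty": 0.0005, "tz": 0, "turn": 0.1, "gripper": 0},
  {"tx": 0, "ty": 0.0008, "tz": 0, "turn": 0.15, "gripper": 0},
  {"tx": 0, "ty": 0.001, "tz": 0, "turn": 0.2, "gripper": 0},
  {"tx": 0, "ty": 0.001, "tz": 0, "turn": 0.2, "gripper": 0},
])

```text
time_s: 30.1
tcp_pos: [0.6822, 0.1262, 0.1175]
eef_rot: [-90.0, 0.0, 122.2]
contact_force: [-0.6, -0.1, 0.0]
gripper_width: 0.0159
```

```bash
python3 plan.py
```

```text
t 30.1 pos [0.6822 0.1262 0.1175] yaw 122.18 F [-0.6 -0.1  0. ] Mz [ 0.11  0.04 -0.03] w 0.0159 j6 5.6
```

Call:
apply_moves([
  {"tx": 0, "ty": 0.0002, "tz": 0, "turn": 0.05, "gripper": 0},
  {"tx": 0, "ty": 0.0005, "tz": 0, "turn": 0.1, "gripper": 0},
  {"tx": 0, "ty": 0.0008, "tz": 0, "turn": 0.15, "gripper": 0},
  {"tx": 0, "ty": 0.001, "tz": 0, "turn": 0.2, "gripper": 0},
  {"tx": 0, "ty": 0.001, "tz": 0, "turn": 0.2, "gripper": 0},
])

```text
time_s: 30.6
tcp_pos: [0.6822, 0.1262, 0.1165]
eef_rot: [-90.0, 0.0, 110.8]
contact_force: [-0.2, -0.0, 0.6]
gripper_width: 0.0158
```

Call:
apply_moves([
  {"tx": 0, "ty": 0.0002, "tz": 0, "turn": 0.05, "gripper": 0},
  {"tx": 0, "ty": 0.0005, "tz": 0, "turn": 0.1, "gripper": 0},
  {"tx": 0, "ty": 0.0008, "tz": 0, "turn": 0.15, "gripper": 0},
  {"tx": 0, "ty": 0.001, "tz": 0, "turn": 0.2, "gripper": 0},
  {"tx": 0, "ty": 0.001, "tz": 0, "turn": 0.2, "gripper": 0},
])

```text
time_s: 31.1
tcp_pos: [0.6824, 0.1263, 0.1159]
eef_rot: [-90.1, -0.0, 99.3]
contact_force: [-0.3, 0.8, 1.2]
gripper_width: 0.0159
```

```bash
python3 plan.py
```

```text
t 31.1 pos [0.6824 0.1263 0.1159] yaw 99.34 F [-0.3  0.8  1.2] Mz [ 0.03 -0.09 -0.06] w 0.0159 j6 -17.2
```

Call:
apply_moves([
  {"tx": 0, "ty": 0, "tz": 0, "turn": 0.04, "gripper": 0},
  {"tx": 0, "ty": 0, "tz": 0, "turn": 0.08, "gripper": 0},
  {"tx": 0, "ty": 0, "tz": 0, "turn": 0.12, "gripper": 0},
  {"tx": 0, "ty": 0, "tz": 0, "turn": 0.12, "gripper": 0},
])

```text
time_s: 31.5
tcp_pos: [0.6824, 0.1263, 0.1159]
eef_rot: [-90.1, -0.0, 92.5]
contact_force: [0.7, -0.2, 2.6]
gripper_width: 0.0157
```

```bash
python3 plan.py
```

```text
t 31.5 pos [0.6824 0.1263 0.1159] yaw 92.5 F [ 0.7 -0.2  2.6] Mz [ 0.07 -0.07 -0.04] w 0.0157 j6 -24.0
```

Call:
apply_moves([
  {"tx": 0, "ty": 0, "tz": 0, "turn": 0.03, "gripper": 0},
  {"tx": 0, "ty": 0, "tz": 0, "turn": 0.06, "gripper": 0},
  {"tx": 0, "ty": 0, "tz": 0, "turn": 0.09, "gripper": 0},
  {"tx": 0, "ty": 0, "tz": 0, "turn": 0.09, "gripper": 0},
])

```text
time_s: 31.9
tcp_pos: [0.6824, 0.1263, 0.1158]
eef_rot: [-90.0, -0.0, 87.2]
contact_force: [0.6, -0.4, 4.6]
gripper_width: 0.016
```

```bash
python3 plan.py
```

```text
t 31.9 pos [0.6824 0.1263 0.1158] yaw 87.18 F [ 0.6 -0.4  4.6] Mz [ 0.1  -0.04 -0.04] w 0.016 j6 -29.4
```

Call:
apply_moves([
  {"tx": 0, "ty": 0, "tz": 0, "turn": 0, "gripper": 0.04},
  {"tx": 0, "ty": 0, "tz": 0, "turn": 0, "gripper": 0.04},
  {"tx": 0, "ty": 0, "tz": 0, "turn": 0, "gripper": 0.04},
  {"tx": 0, "ty": 0, "tz": 0, "turn": 0, "gripper": 0.04},
])

```text
time_s: 32.3
tcp_pos: [0.6818, 0.1261, 0.1149]
eef_rot: [-90.0, 0.0, 87.2]
contact_force: [-0.6, -0.2, -0.6]
gripper_width: 0.0387
```

Call:
apply_moves([
  {"tx": 0, "ty": -0.04, "tz": 0, "turn": 0, "gripper": 0.04},
  {"tx": 0, "ty": -0.08, "tz": 0, "turn": 0, "gripper": 0.04},
  {"tx": 0, "ty": -0.12, "tz": 0.04, "turn": 0, "gripper": 0.04},
  {"tx": 0, "ty": -0.12, "tz": 0.09, "turn": 0, "gripper": 0.04},
  {"tx": 0, "ty": -0.12, "tz": 0.14, "turn": 0, "gripper": 0.04},
])

```text
time_s: 32.8
tcp_pos: [0.5463, 0.1329, 0.2364]
eef_rot: [-90.1, -0.1, 87.2]
contact_force: [-1.2, 1.1, -0.2]
gripper_width: 0.0397
```

```bash
python3 plan.py .42,.3,.24,100
```

```text
t 32.8 pos [0.5463 0.1329 0.2364] yaw 87.15 F [-1.2  1.1 -0.2] Mz [ 0.24  0.11 -0.02] w 0.0397 j6 -36.5
 tx 0.1606 ty -0.0036 tz 0.1344 turn -0.2242  | leg 0.209 dyaw 12.8
```

Call:
apply_moves([
  {"tx": 0.16, "ty": 0, "tz": 0.134, "turn": -0.2, "gripper": 0.04},
  {"tx": 0.16, "ty": 0, "tz": 0.134, "turn": -0.2, "gripper": 0.04},
  {"tx": 0.16, "ty": 0, "tz": 0.134, "turn": -0.2, "gripper": 0.04},
  {"tx": 0.16, "ty": 0, "tz": 0.134, "turn": -0.2, "gripper": 0.04},
  {"tx": 0.16, "ty": 0, "tz": 0.134, "turn": -0.2, "gripper": 0.04},
])

```text
time_s: 33.3
tcp_pos: [0.4186, 0.3023, 0.2357]
eef_rot: [-90.0, -0.1, 98.9]
contact_force: [0.2, -0.5, -0.9]
gripper_width: 0.04
```

```bash
python3 - <<'E'
from h import *
p,d=capture('top');cv2.imwrite("pics/top10.png",p[:,:,::-1])
C=cloud('top',d);a=[]
m=(np.hypot(C[...,0]-.6824,C[...,1]-.1269)<.05)
z=C[...,2][m];print(np.percentile(z,[5,25,50,75,90,97]).round(4))
p2,d2=capture('scene');cv2.imwrite("pics/scene10.png",p2[:,:,::-1])
for n,q in(('top',p),('scene',p2)):
    o=ortho(n,q[:,:,::-1].copy(),.61,.75,.06,.2,.095,.00035).astype(float);a.append(np.clip((o/130)**.6*255,0,255).astype(np.uint8))
cv2.imwrite('pics/e1.png',np.hstack(a))
# flat-lid plane tilt
zz=(m)&(C[...,2]<.105)&(C[...,2]>.085)
P=C[zz];A=np.c_[P[:,:2]-[.6824,.1269],np.ones(len(P))];print(np.linalg.lstsq(A,P[:,2],rcond=None)[0],len(P))
E
```

```text
[0.0912 0.0945 0.0964 0.0993 0.1244 0.1271]
[-0.00128398 -0.00199403  0.09593428] 1199
```

View pics/top10.png

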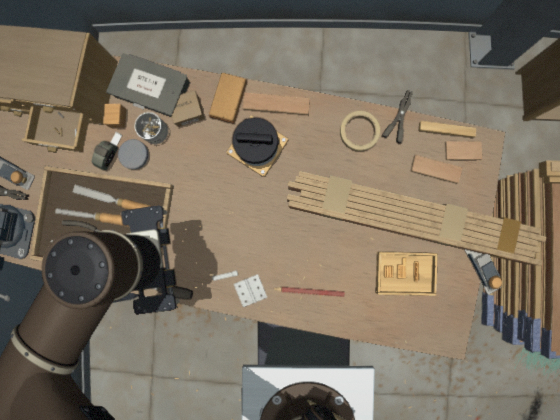

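View pics/e1.png

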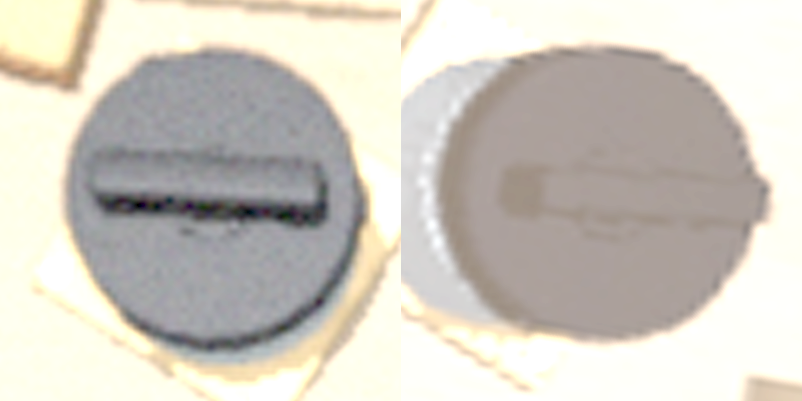

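View pics/scene10.png

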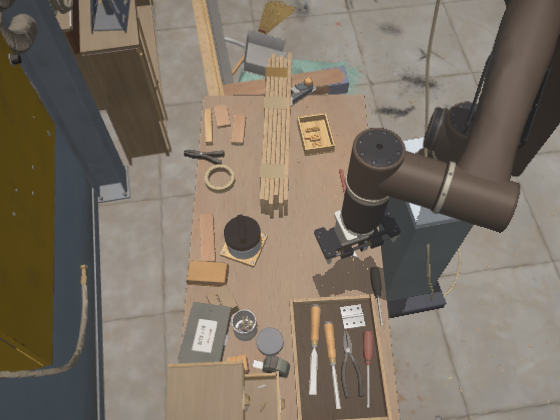

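```bash
python3 -c "
from plant import r
print(r.close_job())"
```

```text
the job is handed in; nothing more can be done
None
```

The job is handed in at about 33 s of robot time. The three sound tenons are in the tub, and the three faulty ones (narrow, chipped and short) are in the scrap tray.

**Lid:** I set it on the threads about 40° clockwise of the gaps, where the bar centre measured about 118 mm. Turned anticlockwise it climbed, then dropped into the gaps at about 114 mm. I then screwed it clockwise to about 60° past the gaps, with the bar centre at about 110 mm.

**Last checks:**
- **Lid on tub:** the depth picture shows the lid level, with its flat top at 96 mm against an expected 95 mm, which is within the camera error. It was turned to an angle and height inside the stated range, not driven hard against a stop.
- **Scene:** the final pictures show three pieces in the tray, no loose pieces left on the bench and the key where it lay. The tub's contents were last seen just before the lid went on.
- **Forces and knocks:** the contact-force readings I took stayed under about 12 N. I saw none of the pieces or the lid knocked aside.
- **Disagreement:** the two cameras differed by about 2–3 mm on positions on the bench, so I used their mean.

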